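# Dispense and gauge the blue guide shoes

### The arm

A 7-joint arm with a two-finger parallel gripper is mounted at the origin on the work surface. World frame = base frame: x ahead of the robot, y to its left, z up, the work surface at z = 0. Lengths are in m, angles in rad, forces in N, time in s.
With the tool pointing down it reaches from about 0.4 to 0.85 m from the base axis. Payload 10.4 kg.
Tool frame: the origin (TCP) lies at the very end of the fingers, on their centre line; the grasp point (between the pads) lies 19 mm behind it; z points along the fingers, y is the direction in which the jaws open and shut (so a half turn about z gives the same grasp; the last joint's range is limited). The gripper opens to 87 mm and grips with 3 to 60 N. Pads are 19 mm wide; open, the fingers measure 117 mm over their backs; the gripper's body (75 mm by 190 mm) begins 51 mm behind the grasp point.
Start: joints at [1.124, 0.332, -0.065, 1.46, 0.022, 1.35, -0.088], TCP at [0.257, -0.57, 0.19] pointing down, gripper open.
Joint ranges: [-2.6, 2.6], [-0.5, 2.12], [-1.47, 1.34], [0.16, 2.42], [-1.27, 4.41], [0.06, 2.06], [-2.6, 2.6]. Speed limits (rad/s): [2.22, 2.22, 2.79, 2.79, 3.14, 3.14, 3.14].

### API

Orientations are given as a unit quaternion [x, y, z, w].
In Python, from bench import r, eyes, job gives the robot as it stands. The module is installed in compiled form; this text tells all that it offers.
- The arm moves only by the tool play_rows, never from a script. Its argument "motion" is a list of rows, each a list of 7 numbers: the shift along the tool's x, y, z as a fraction of full scale, then the turn, a rotation vector about the tool's x, y, z as a fraction of full scale, then the opening in per cent of the stroke, from 0 (shut) to 100 (fully open). A call has 1 to 5 rows; each row is the pose to reach, as a shift and turn from the pose commanded when the call began, along the tool's axes at that moment; what a row does not reach only later rows make up. Full scale, the value 1, is 0.2 m for a shift and 90 degrees for a turn. A row lasts 1/8 s, in which the tool goes at most 62.5 mm and 10.7 degrees, less where a joint would pass 70% of its speed; a pose out of reach is approached as far as the arm can. A call with a number of a shift or a turn outside -1 to 1 is refused whole. A call with a gripper value outside its range is refused whole. The fingers move at their own pace and stop on an object; "squeeze" is the grip in N (left out, the last holds). Time passes only in rows, so rows that repeat a pose let the fingers close. It gives the time, the measured TCP pose, the force and the opening at its end, in the units of the state.
- r.read_state(): the state, without advancing time (a new reading comes with each control period).
- eyes.camera(name): name is "side" or "top" or "wrist"; returns a dict with "image" (420x560x3 uint8, red, green, blue), "mtx" (3x3 intrinsics, pixels), "dist" ([k1, k2, p1, p2, k3] as OpenCV has them; the pictures are not rectified), "R" (3x3) and "t" (3): a world point X has camera coordinates R X + t. Camera axes: x right, y down, z forward; pixel columns grow to the right and rows downward; lengths in m; the calibration is good to about 2 mm. A picture is of the moment at which its call begins. There is no depth.
- job.close_job(): hands the job in, once; it reports no verdict.
Trained networks look in a picture, given as the dict that the camera call returned (one of the last four; its "shot" number tells which), for a name from the list of things; names that differ only in an ending like _2 or _b are one class to them, and where a whole thing is asked for, a point or a joint stands for the part that bears it (a point fixed in the world has none). Each returns a list of dicts, best first, with "p" (0 to 1); they miss things now and then, are a little off and sometimes report something else, mostly with a low value. They report only what shows in the picture. A call takes as long as a camera call. They do not tell look-alikes from the thing itself.
- eyes.regions_of(picture, label): "region" (420x560 bool, what is visible of it) and "xy" ([column, row] in pixels, amid what is visible of it).
- eyes.landmark_of(picture, label): "xy" ([column, row] in pixels: a listed point, or the origin of a listed thing).
The state is a dict: "time": time; "joint_positions": joint angles; "joint_vel": joint speeds; "joint_torque": joint torques, N m; "ee_pos": TCP position; "eef_rot": TCP orientation; "ft_force": force on the tool from outside, world axes, zero at the start; "torque": the same for the moment, N m; "width": finger opening in m.
Only numpy, scipy, OpenCV 4.12 (cv2) and the standard library are available. Lean on these libraries where they do the work, as an engineer would, in place of code of your own. Each camera call takes 0.05 s, during which the arm holds its last target. There are 200 camera calls.

### The job

Blue guide shoes of two sizes have been mixed in the carousel: for each blue shoe, turn the wheel until its pocket is at the spout, tip the carousel by its rear handle so that the shoe slides out into the receiving tray (lift none out by hand), and leave the carousel level again, with the ivory shoes still in it. Try each blue shoe on the sloping go gauge by letting it go on the entry shelf: one of the right size slides through between the jaws into the green OK bin by itself (put none in there from above), while one that stops at the jaws is oversize and goes into the red reject tray. Leave the other things on the bench alone.

Things in the scene. Friction and masses are not known exactly. Their poses are not given: they have to be found in the camera images.
- stand: Fixed base of the tipping carousel, on the bench. Origin: on the bench under the middle of the wheel (carousel level). Its +x points along the spout, towards the receiving tray; +z up.
- hub (a point): Middle of the wheel, on its axis, at pocket-floor height (46 mm above the bench when level); turns and tips with the wheel, z along its axis. Black grip bar over it, along this point's x: 70 mm long, 16 mm thick, from 50 to 90 mm above this point, one end marked yellow, on a boss 72 mm across and 46 mm high. Pinch the bar from above to turn the wheel.
- wheel (a joint): Turn of the white wheel (256 mm across) in rad, counter-clockwise from above positive, endless; stays where it is left (friction 0.25 N m). Six 60-degree pockets between radial dividers 38 mm high, 4 mm thick, at 0, 60, 120.. degrees from the hub point's x axis (pocket centres at 30, 90..). At 0 or any multiple of 60 degrees a divider faces the spout.
- tipper (a joint): Tip of the whole carousel in rad: 0 level on its rest, up to 0.70 with the rear raised and the spout down. Falls back level by its own weight, damped, when let go; it takes about 10 N at the handle.
- hinge (a point): Middle of the horizontal hinge line of the tipping carousel, 150 mm ahead of the wheel's axis along the spout, 36 mm above the bench; the line runs along the stand's y.
- tip_handle (a point): Middle of the black tipping handle at the rear: a round bar 14 mm thick, 96 mm free length, along the stand's y, 195 mm behind the wheel's axis, 70 mm above the bench when level, 50 mm clear of the guard wall. Lift it in an arc about the hinge. The guard wall (rim 91 mm above the bench, inside radius 131 mm) surrounds the wheel, open only at the spout.
- spout (a point): Lip of the spout, middle of its floor edge, 166 mm from the wheel's axis. The spout is 84 mm wide with side walls 30 mm high. Shoes lying lengthwise in a pocket whose centre is within about 8 degrees of the spout slide out when the carousel is tipped more than about 0.3 rad.
- receiver (a point): Middle of the floor of the steel receiving tray in front of the spout: floor 4 mm above the bench, 150 mm along the stand's x by 120 mm, side rims 12 mm high, end rim 20 mm high. Its floor is smooth.
- gauge: Fixed go gauge. Origin: on the bench under the entry shelf, whose surface is 115 mm above it; +x downhill. The smooth steel shelf slopes down 22 degrees, 100 mm wide, between guide strips 6 mm high, 54 mm apart; 42 mm along x from the origin a blue lead-in 30 mm long narrows from 54 to 40 mm, then jaws 40 mm apart, 36 mm high, 60 mm long end over the OK bin. A shoe let go lengthwise slides by itself; an oversize one stops in the lead-in.
- gauge_entry (a point): Point on the surface of the sloping entry shelf over which the middle of a shoe should be set down, lengthwise downhill. Axes like the gauge's (not sloped).
- ok_bin (a point): Middle of the floor of the green OK bin, 220 mm along the gauge's x by 128 mm, walls 40 to 60 mm high; axes like the gauge's.
- reject_tray: Loose red open reject tray, 200 mm (x) by 150 mm (y) by 45 mm high, walls 4 mm, 0.5 kg. Origin: centre of its underside.
- shoe_1: Blue nylon guide shoe, a square bar 66 mm long (its x axis) and 36 mm square if of the right size, 44 mm square if oversize: not known until tried. About 0.08 to 0.2 kg. Origin at its centre. It may be absent.
- shoe_2: Blue nylon guide shoe, like shoe_1.
- shoe_3: Blue nylon guide shoe, like shoe_1.
- shoe_4: Blue nylon guide shoe, like shoe_1.
- ivory_1: Ivory nylon guide shoe, 66 by 36 by 36 mm, origin at its centre; belongs in the carousel.
- ivory_2: Ivory nylon guide shoe, like ivory_1.
- grease_jar: White jar with a black cap, 64 mm across, 85 mm high; leave alone.
- screwdriver: Orange-handled screwdriver 200 mm long; leave alone.
- square: Steel try square, stock 100 mm, blade 140 mm; leave alone.
Things that resemble listed ones, but are neither listed nor needed, are in the scene too. Leave any orange look-alike of the shoe_1 alone.

How it is judged:
On the way, in this order (a step that is already met when the one before it is completed fails the run):
1. with the carousel tipped, a blue shoe has come out at the spout (value of joint tipper above 0.15 rad and ((x of shoe_1 in the frame of stand between 0.15 and 0.33 m and y of shoe_1 in the frame of stand between -0.08 and 0.08 m and z of shoe_1 in the frame of stand below 0.1 m) or (x of shoe_2 in the frame of stand between 0.15 and 0.33 m and y of shoe_2 in the frame of stand between -0.08 and 0.08 m and z of shoe_2 in the frame of stand below 0.1 m) or (x of shoe_3 in the frame of stand between 0.15 and 0.33 m and y of shoe_3 in the frame of stand between -0.08 and 0.08 m and z of shoe_3 in the frame of stand below 0.1 m) or (x of shoe_4 in the frame of stand between 0.15 and 0.33 m and y of shoe_4 in the frame of stand between -0.08 and 0.08 m and z of shoe_4 in the frame of stand below 0.1 m))), for 0.1 s.
2. the oversize shoe, if there is one, has been tried on the gauge: let go, it rests stopped at the jaws (x of shoe_3 in the frame of gauge between 0.015 and 0.07 m and y of shoe_3 in the frame of gauge between -0.02 and 0.02 m and z of shoe_3 in the frame of gauge between 0.1 and 0.15 m and linear speed of shoe_3 below 0.03 m/s and contact force between the fingers and shoe_3 below 0.3 N), for 0.2 s.
At the end, for the whole second after the job is handed in: Every right-size blue shoe lies at rest in the green OK bin, the oversize one (if present) at rest in the red reject tray, both ivory shoes lie in the carousel's pockets, and the carousel is level (within 0.03 rad) (x of shoe_1 in the frame of ok_bin between -0.108 and 0.108 m and y of shoe_1 in the frame of ok_bin between -0.066 and 0.066 m and z of each of shoe_1, shoe_2, shoe_4 in the frame of ok_bin below 0.085 m and linear speed of each of shoe_1, shoe_2, shoe_4, shoe_3 below 0.02 m/s and x of shoe_2 in the frame of ok_bin between -0.108 and 0.108 m and y of shoe_2 in the frame of ok_bin between -0.066 and 0.066 m and x of shoe_4 in the frame of ok_bin between -0.108 and 0.108 m and y of shoe_4 in the frame of ok_bin between -0.066 and 0.066 m and x of shoe_3 in the frame of reject_tray between -0.098 and 0.098 m and y of shoe_3 in the frame of reject_tray between -0.073 and 0.073 m and z of shoe_3 in the frame of reject_tray below 0.07 m and distance between each of ivory_1, ivory_2 and hub below 0.135 m and z of each of ivory_1, ivory_2 in the frame of hub below 0.05 m and value of joint tipper below 0.03 rad); the robot touches nothing.
It fails at once if a shoe is lifted out of the carousel over its walls ((z of shoe_1 in the frame of hub above 0.07 m and distance between shoe_1 and hub below 0.135 m) or (z of ivory_1 in the frame of hub above 0.07 m and distance between ivory_1 and hub below 0.135 m) or (z of shoe_2 in the frame of hub above 0.07 m and distance between shoe_2 and hub below 0.135 m) or (z of shoe_3 in the frame of hub above 0.07 m and distance between shoe_3 and hub below 0.135 m) or (z of shoe_4 in the frame of hub above 0.07 m and distance between shoe_4 and hub below 0.135 m) or (z of ivory_2 in the frame of hub above 0.07 m and distance between ivory_2 and hub below 0.135 m)).
It fails at once if a shoe is put into the OK bin from above ((x of shoe_1 in the frame of ok_bin between -0.085 and 0.095 m and y of shoe_1 in the frame of ok_bin between -0.06 and 0.06 m and z of shoe_1 in the frame of ok_bin between 0.105 and 0.19 m) or (x of shoe_2 in the frame of ok_bin between -0.085 and 0.095 m and y of shoe_2 in the frame of ok_bin between -0.06 and 0.06 m and z of shoe_2 in the frame of ok_bin between 0.105 and 0.19 m) or (x of shoe_4 in the frame of ok_bin between -0.085 and 0.095 m and y of shoe_4 in the frame of ok_bin between -0.06 and 0.06 m and z of shoe_4 in the frame of ok_bin between 0.105 and 0.19 m)).
It fails at once if a bystander (jar, screwdriver, square) is moved more than 30 mm (distance of any of grease_jar, screwdriver, square from where it was at the start of the episode above 0.03 m).
Of shoe_1, shoe_2, shoe_3, shoe_4 only 2 to 3 are there at a start; the rules pass over those that are not, and their reading is None.
At some moment in a run one of reject_tray may be knocked a few centimetres aside while the robot is not near it.
Once in a run the grip may slacken for a moment while it holds something.
It also fails if it takes over 210 s, if anything falls off the work surface, if the arm or the gripper's body presses on something with over 40 N, if the wrist force passes 120 N, or if a joint passes its speed limit or range.

## Working session

There is one attempt and no reset: what is moved stays moved. The work goes in short steps, Python scripts to look and compute and a tool call to move; the robot and the scene stay as the last step left them, time stands still between calls to the robot, and variables do not carry over. Pictures are saved under pics/ and viewed, about 12 in all and at most 16, crops included, and the job is handed in when it is done.

Besides the shell and the picture viewer there is one more tool, called after "Call:" in YAML: its name, and indented under it one key for each argument. play_rows: Moves the arm, as the interface text tells. Shift numbers are shares of 0.2 m and turn numbers shares of 90 degrees, none past 1 either way. Its arguments: {"type":"object","properties":{"motion":{"type":"array","items":{"type":"array","items":{"type":"number"}}},"squeeze":{"type":"number"}},"required":["motion"]}

```bash
mkdir -p pics; cat > h.py <<'E'
import numpy as np, cv2
from scipy.spatial.transform import Rotation as Ro
from bench import r, eyes, job
def save(p,name): cv2.imwrite('pics/'+name+'.png',cv2.cvtColor(p['image'],cv2.COLOR_RGB2BGR))
def ray(p,xy):
    u=cv2.undistortPoints(np.array([[xy]],float),p['mtx'],np.array(p['dist'],float))[0,0]
    R=np.array(p['R']);t=np.array(p['t']).ravel()
    return -R.T@t, R.T@np.array([u[0],u[1],1.])
def at(p,xy,z):
    c,d=ray(p,xy); return c+d*(z-c[2])/d[2]
def tri(ps):
    A=np.zeros((3,3));b=np.zeros(3)
    for c,d in ps:
        d=d/np.linalg.norm(d);M=np.eye(3)-np.outer(d,d);A+=M;b+=M@c
    return np.linalg.solve(A,b)
def proj(p,X):
    rv=cv2.Rodrigues(np.array(p['R'],float))[0]
    return cv2.projectPoints(np.array(X,float).reshape(-1,1,3),rv,np.array(p['t'],float),p['mtx'],np.array(p['dist'],float))[0][:,0]
def st():
    s=r.read_state(); print('t',round(s['time'],2),'pos',np.round(s['ee_pos'],4),'q',np.round(s['eef_rot'],3),'w',round(s['width'],4),'F',np.round(s['ft_force'],1)); return s
def go(pos,yaw,s=None,tilt=None):
    """print move row (fractions) from the present measured pose to pos, tool down with tool y (jaw axis) at yaw"""
    s=s or r.read_state()
    R0=Ro.from_quat(s['eef_rot'])
    best=None
    for k in (0,np.pi):
        y=np.array([np.cos(yaw+k),np.sin(yaw+k),0]);z=np.array([0,0,-1.]);
        R1=Ro.from_matrix(np.c_[np.cross(y,z),y,z])
        if tilt is not None: R1=Ro.from_rotvec(tilt)*R1
        rv=(R0.inv()*R1).as_rotvec()
        d=R0.inv().apply(np.array(pos)-s['ee_pos'])
        print('shift',np.round(d/0.2,3),'turn',np.round(rv/(np.pi/2),3),'j7',round(s['joint_positions'][6],2))
E
python3 - <<'E'
from h import *
s=st(); print(Ro.from_quat(s['eef_rot']).as_matrix().round(2))
P={n:eyes.camera(n) for n in('top','side')}
for n,p in P.items(): save(p,n+'0')
for n,p in P.items():
    for l in ['stand','hub','hinge','tip_handle','spout','receiver','gauge','gauge_entry','ok_bin','reject_tray','grease_jar','screwdriver','square']:
        print(n,l,[(np.round(d['xy']).tolist(),round(d['p'],2)) for d in eyes.landmark_of(p,l)[:2]])
    for l in ['shoe_1','ivory_1']:
        print(n,l,[(np.round(d['xy']).tolist(),round(d['p'],2)) for d in eyes.landmark_of(p,l)])
E
```

```text
t 0.0 pos [ 0.2568 -0.5693  0.1892] q [ 0.978  0.21  -0.    -0.001] w 0.0871 F [-0.1 -0.2 -0.5]
[[ 0.91  0.41 -0.  ]
 [ 0.41 -0.91  0.  ]
 [-0.   -0.   -1.  ]]
top stand [([200.0, 264.0], 0.93)]
top hub [([199.0, 264.0], 0.79)]
top hinge [([257.0, 265.0], 0.71)]
top tip_handle [([124.0, 265.0], 0.68)]
top spout [([264.0, 264.0], 0.55)]
top receiver [([294.0, 261.0], 0.67)]
top gauge [([362.0, 250.0], 0.58)]
top gauge_entry [([374.0, 253.0], 0.67)]
top ok_bin [([356.0, 172.0], 0.96), ([255.0, 263.0], 0.74)]
top reject_tray [([425.0, 244.0], 0.74)]
top grease_jar [([180.0, 183.0], 0.78), ([265.0, 260.0], 0.71)]
top screwdriver [([247.0, 173.0], 0.67), ([355.0, 171.0], 0.67)]
top square [([292.0, 181.0], 0.87), ([255.0, 264.0], 0.39)]
top shoe_1 [([168.0, 247.0], 0.79), ([228.0, 244.0], 0.78), ([356.0, 171.0], 0.73), ([200.0, 229.0], 0.65), ([233.0, 135.0], 0.59), ([256.0, 263.0], 0.35), ([293.0, 181.0], 0.32)]
top ivory_1 [([230.0, 280.0], 0.83), ([169.0, 278.0], 0.68), ([178.0, 182.0], 0.42)]
side stand [([315.0, 245.0], 0.74), ([267.0, 294.0], 0.57)]
side hub [([268.0, 281.0], 0.68)]
side hinge [([306.0, 250.0], 0.92)]
side tip_handle [([203.0, 320.0], 0.65), ([242.0, 256.0], 0.46)]
side spout [([312.0, 247.0], 0.76)]
side receiver [([329.0, 243.0], 0.62)]
side gauge [([368.0, 204.0], 0.76)]
side gauge_entry [([267.0, 292.0], 0.68), ([376.0, 180.0], 0.59)]
side ok_bin [([312.0, 173.0], 0.77), ([236.0, 221.0], 0.7)]
side reject_tray [([390.0, 179.0], 0.68), ([238.0, 225.0], 0.64)]
side grease_jar [([188.0, 259.0], 0.84)]
side screwdriver [([240.0, 223.0], 0.87), ([267.0, 292.0], 0.63)]
side square [([277.0, 207.0], 0.83), ([391.0, 179.0], 0.23)]
side shoe_1 [([241.0, 259.0], 0.85), ([232.0, 284.0], 0.61), ([206.0, 206.0], 0.59), ([275.0, 252.0], 0.57)]
side ivory_1 [([259.0, 305.0], 0.92), ([301.0, 270.0], 0.59)]
```

```bash
python3 - <<'E'
from h import *
a=cv2.imread('pics/top0.png');cv2.imwrite('pics/top0c.png',cv2.resize(a[110:320,100:480],None,fx=2.1,fy=2.1,interpolation=2))
p=eyes.camera('top');q=eyes.camera('side')
for l,ta,sa,z in [('hub',(199,264),(268,281),.046),('handle',(124,265),(203,320),.07),('hinge',(257,265),(306,250),.036),('spout',(264,264),(312,247),.046),('receiver',(294,261),(329,243),.004),('gauge',(362,250),(368,204),0),('entry',(374,253),(376,180),.115),('ok',(356,172),(312,173),.004),('rej',(425,244),(390,179),0),('jar',(180,183),(188,259),.04),('stand',(200,264),(267,294),0)]:
    x=tri([ray(p,ta),ray(q,sa)]); print(l,'tri',x.round(3),'top@z',at(p,ta,z).round(3),'side@z',at(q,sa,z).round(3))
print('cams',ray(p,(280,210))[0].round(2),ray(q,(280,210))[0].round(2))
E
```

```text
hub tri [0.504 0.206 0.046] top@z [0.505 0.206 0.046] side@z [0.504 0.205 0.046]
handle tri [0.528 0.397 0.073] top@z [0.526 0.397 0.07 ] side@z [0.533 0.397 0.07 ]
hinge tri [0.487 0.06  0.047] top@z [0.483 0.058 0.036] side@z [0.498 0.053 0.036]
spout tri [0.485 0.04  0.045] top@z [0.482 0.039 0.046] side@z [0.487 0.042 0.046]
receiver tri [ 0.483 -0.041 -0.003] top@z [ 0.482 -0.041  0.004] side@z [ 0.48  -0.034  0.004]
gauge tri [ 0.478 -0.227  0.022] top@z [ 0.485 -0.229  0.   ] side@z [ 0.483 -0.253  0.   ]
entry tri [ 0.464 -0.233  0.116] top@z [ 0.464 -0.233  0.115] side@z [ 0.464 -0.234  0.115]
ok tri [ 0.696 -0.248  0.02 ] top@z [ 0.703 -0.25   0.004] side@z [ 0.705 -0.266  0.004]
rej tri [ 0.481 -0.4    0.008] top@z [ 0.475 -0.406  0.   ] side@z [ 0.491 -0.406  0.   ]
jar tri [ 0.749  0.248 -0.01 ] top@z [0.731 0.236 0.04 ] side@z [0.715 0.276 0.04 ]
stand tri [ 0.507  0.21  -0.002] top@z [0.51  0.211 0.   ] side@z [0.503 0.21  0.   ]
cams [0.39 0.01 1.19] [0.02 0.78 0.96]
```

View pics/side0.png

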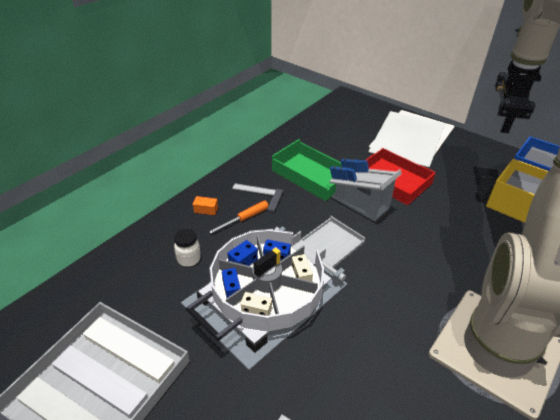

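View pics/top0c.png

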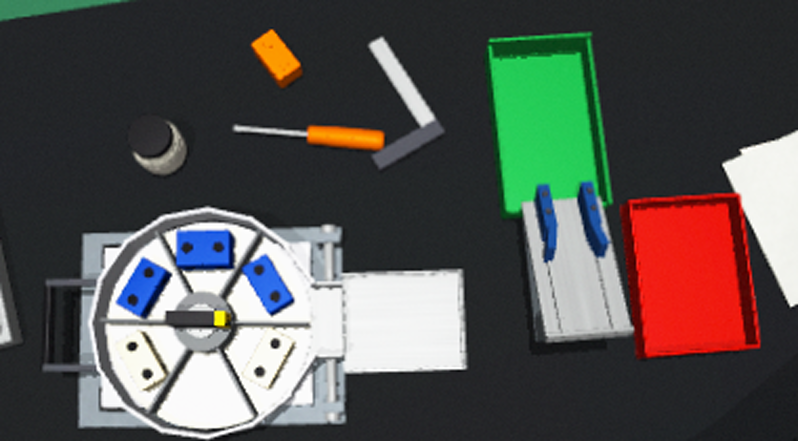

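The side picture shows three blue shoes in the wheel, near (241,252), (277,248) and (231,284), and two ivory ones at (259,303) and (302,266). The orange block at (205,205) is the look-alike. The top crop shows a divider facing the spout. Blue pockets sit at about +30, +90 and +150 degrees from the spout, ivory ones at -30 and -150.

```bash
cat >> h.py <<'E'
def Rt(yaw,tilt=None):
    y=np.array([np.cos(yaw),np.sin(yaw),0]);z=np.array([0,0,-1.]);R=Ro.from_matrix(np.c_[np.cross(y,z),y,z])
    return R if tilt is None else Ro.from_rotvec(tilt)*R
def plan(wps,flip=None,s=None):
    """wps: (pos,yaw_deg of jaw axis,tilt rotvec|None). One or more calls per waypoint; jaw half turn picked nearest wanted j7."""
    s=s or r.read_state();p=np.array(s['ee_pos']);R=Ro.from_quat(s['eef_rot'])
    print('j7',round(s['joint_positions'][6],2),'pos',p.round(3))
    for i,w in enumerate(wps):
        tilt=w[2] if len(w)>2 else None
        c=[Rt(np.radians(w[1])+k,tilt) for k in (0,np.pi)]
        T=min(c,key=lambda q:(R.inv()*q).magnitude()) if not flip else max(c,key=lambda q:(R.inv()*q).magnitude())
        flip=None
        d0=np.array(w[0])-p; rv=(R.inv()*T).as_rotvec()
        n=max(1,int(np.ceil(np.abs(R.inv().apply(d0)).max()/.198)),int(np.ceil(np.degrees(np.linalg.norm(rv))/50)))
        for k in range(n):
            d=np.round(R.inv().apply(d0/n)/.2,3); q=np.round(rv/n/(np.pi/2),3)
            print(i,[*d.tolist(),*q.tolist()],'rows>=',max(int(np.ceil(np.linalg.norm(d0)/n/.0625)),int(np.ceil(np.degrees(np.linalg.norm(rv))/n/10.7))))
            p=p+R.apply(d*.2);R=R*Ro.from_rotvec(q*np.pi/2)
E
python3 - <<'E'
from h import *
plan([((.4,-.42,.28),-40),((.5,.206,.25),-7),((.504,.206,.16),-7)])
E
```

```text
j7 -0.09 pos [ 0.257 -0.57   0.19 ]
0 [0.959, -0.388, -0.45, 0.0, 0.0, -0.286] rows>= 4
1 [0.907, -0.543, 0.05, 0.0, 0.0, -0.122] rows>= 4
1 [0.994, -0.36, 0.05, 0.0, 0.0, -0.122] rows>= 4
1 [1.044, -0.164, 0.05, 0.0, 0.0, -0.122] rows>= 4
2 [0.002, 0.02, 0.45, 0.0, 0.0, -0.0] rows>= 2
```

Call:
play_rows:
  motion:
    - [0.96,-0.39,-0.45,0,0,-0.286,100]
    - [0.96,-0.39,-0.45,0,0,-0.286,100]
    - [0.96,-0.39,-0.45,0,0,-0.286,100]
    - [0.96,-0.39,-0.45,0,0,-0.286,100]
    - [0.96,-0.39,-0.45,0,0,-0.286,100]

```text
time: 2.33
ee_pos: [0.403, -0.4173, 0.2817]
eef_rot: [0.905, 0.425, 0.001, 0.001]
ft_force: [-0.2, 0.5, -0.4]
width: 0.0871
```

Call:
play_rows:
  motion:
    - [0.9,-0.54,0.05,0,0,-0.122,100]
    - [0.9,-0.54,0.05,0,0,-0.122,100]
    - [0.9,-0.54,0.05,0,0,-0.122,100]
    - [0.9,-0.54,0.05,0,0,-0.122,100]
    - [0.9,-0.54,0.05,0,0,-0.122,100]

```text
time: 2.95
ee_pos: [0.4328, -0.2116, 0.27]
eef_rot: [0.861, 0.508, -0.0, 0.0]
ft_force: [0.1, -1.6, -0.0]
width: 0.0869
```

Call:
play_rows:
  motion:
    - [0.99,-0.36,0.05,0,0,-0.122,100]
    - [0.99,-0.36,0.05,0,0,-0.122,100]
    - [0.99,-0.36,0.05,0,0,-0.122,100]
    - [0.99,-0.36,0.05,0,0,-0.122,100]
    - [0.99,-0.36,0.05,0,0,-0.122,100]

```text
time: 3.58
ee_pos: [0.4661, -0.0044, 0.2598]
eef_rot: [0.809, 0.588, -0.0, -0.0]
ft_force: [-0.3, -0.8, 0.3]
width: 0.087
```

Call:
play_rows:
  motion:
    - [1,-0.16,0.05,0,0,-0.122,100]
    - [1,-0.16,0.05,0,0,-0.122,100]
    - [1,-0.16,0.05,0,0,-0.122,100]
    - [1,-0.16,0.05,0,0,-0.122,100]
    - [1,-0.16,0.05,0,0,-0.122,100]

```text
time: 4.2
ee_pos: [0.498, 0.1943, 0.2494]
eef_rot: [0.75, 0.662, -0.001, -0.0]
ft_force: [0.6, -0.2, -0.2]
width: 0.0871
```

```bash
python3 - <<'E'
from h import *
st()
p=eyes.camera('wrist'); save(p,'w1'); q=eyes.camera('top')
for n,pp in(('w',p),('t',q)):
  for l,z in [('hub',.046),('spout',.046),('tip_handle',.07),('stand',0)]:
    for d in eyes.landmark_of(pp,l)[:1]: print(n,l,np.round(d['xy']),round(d['p'],2),at(pp,d['xy'],z).round(4))
for y in(-7,-97,83): pass
H=np.array([.504,.206,.046])
print(proj(p,[H,H+[0,0,.09]]).round(), r.read_state()['joint_positions'][6])
plan([((.504,.206,.105),-7)])
E
```

```text
t 4.2 pos [0.498  0.1943 0.2494] q [ 0.75   0.662 -0.001 -0.   ] w 0.0871 F [ 0.6 -0.2 -0.2]
w spout [284. 283.] 0.71 [0.4863 0.0429 0.046 ]
w stand [281. 160.] 0.9 [0.5027 0.2068 0.    ]
t hub [200. 264.] 0.58 [0.5045 0.2051 0.046 ]
t spout [264. 261.] 0.86 [0.4888 0.037  0.046 ]
t tip_handle [267. 261.] 0.52 [0.4867 0.0294 0.07  ]
t stand [203. 265.] 0.92 [0.5067 0.2029 0.    ]
[[283. 166.]
 [284. 183.]] -0.688058504565042
j7 -0.69 pos [0.497 0.195 0.25 ]
0 [0.057, 0.026, 0.726, 0.0, 0.0, -0.001] rows>= 3
```

View pics/w1.png

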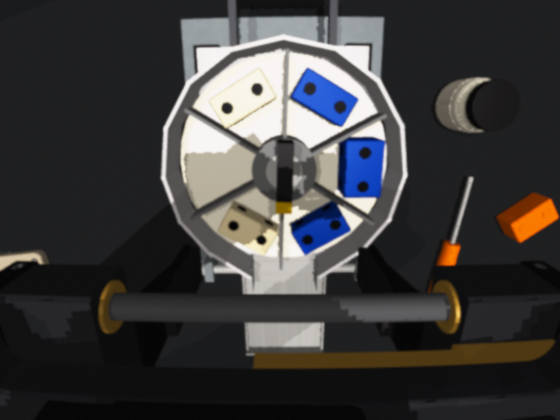

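The bar lies along the spout with its yellow end at (284,207), and a divider faces the spout, so the wheel is at about 0. Turning it clockwise by 30, 90 and 150 degrees brings the three blue shoes to the spout in turn.

Call:
play_rows:
  motion:
    - [0.055,0.025,0.4,0,0,0,60]
    - [0.055,0.025,0.6,0,0,0,60]
    - [0.055,0.025,0.725,0,0,0,60]
    - [0.055,0.025,0.725,0,0,0,60]

```text
time: 5.2
ee_pos: [0.5024, 0.2056, 0.1035]
eef_rot: [0.749, 0.662, -0.002, -0.001]
ft_force: [0.5, -0.8, 1.2]
width: 0.0564
```

Call:
play_rows:
  motion:
    - [0,0,0,0,0,0,0]
    - [0,0,0,0,0,0,0]
    - [0,0,0,0,0,0,0]
    - [0,0,0,0,0,0,0]
    - [0,0,0,0,0,0,0]
  squeeze: 40

```text
time: 5.82
ee_pos: [0.5037, 0.2061, 0.1052]
eef_rot: [0.749, 0.662, 0.0, 0.0]
ft_force: [0.7, 0.4, 0.5]
width: 0.0101
```

Call:
play_rows:
  motion:
    - [0,0,0,0,0,0.08,0]
    - [0,0,0,0,0,0.16,0]
    - [0,0,0,0,0,0.25,0]
    - [0,0,0,0,0,0.333,0]
    - [0,0,0,0,0,0.333,0]

```text
time: 6.45
ee_pos: [0.5036, 0.2062, 0.1051]
eef_rot: [0.895, 0.447, 0.0, 0.0]
ft_force: [-0.2, -0.1, -0.4]
width: 0.0007
```

```bash
python3 - <<'E'
from h import *
s=st(); print(s['torque'])
R=Ro.from_quat(s['eef_rot']).as_matrix();print('jaw yaw',np.degrees(np.arctan2(R[1,1],R[0,1])))
E
```

```text
t 6.45 pos [0.5036 0.2062 0.1051] q [0.895 0.447 0.    0.   ] w 0.0007 F [-0.2 -0.1 -0.4]
[-0.03356529  0.01624482 -0.01209943]
jaw yaw -36.95852211295285
```

```bash
python3 - <<'E'
from h import *
p=eyes.camera('side');q=eyes.camera('wrist')
a=cv2.resize(cv2.cvtColor(p['image'],4)[200:360,170:370],None,fx=3,fy=3,interpolation=2)
b=cv2.resize(cv2.cvtColor(q['image'],4),(400,300)); c=np.zeros((480,1000,3),np.uint8);c[:,:600]=a;c[:300,600:]=b
cv2.imwrite('pics/s2.png',cv2.resize(c,(800,384)))
print(proj(q,[.504,.206,.136]),proj(p,[.504,.206,.136]))
E
```

```text
[[280.36275586 263.22175091]] [[267.62164727 256.4365687 ]]
```

View pics/s2.png

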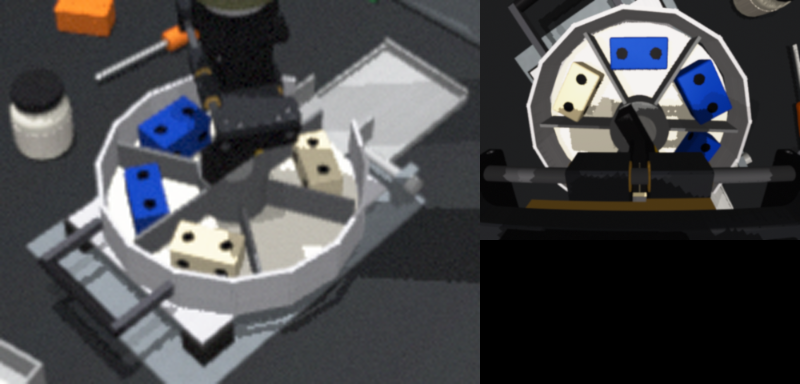

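```bash
python3 - <<'E'
from h import *
q=eyes.camera('wrist'); im=cv2.cvtColor(q['image'],4).copy()
print(proj(q,[r.read_state()['ee_pos']]))
for i,a in enumerate((-96.6,-126.6)):
    d=np.array([np.cos(np.radians(a)),np.sin(np.radians(a)),0]);n=np.array([-d[1],d[0],0])
    H=np.array([.504,.206,.136])
    pts=np.array([H+.035*s*d+.008*t*n for s,t in((1,1),(1,-1),(-1,-1),(-1,1))])
    cv2.polylines(im,[proj(q,pts).astype(int)],True,((0,255,0),(0,0,255))[i],1)
for d in eyes.landmark_of(q,'hub')[:2]: print(d['xy'],d['p'])
cv2.imwrite('pics/w2.png',cv2.resize(im[100:400,130:430],None,fx=2,fy=2))
E
```

```text
[[279.47791953 241.28907901]]
```

View pics/w2.png

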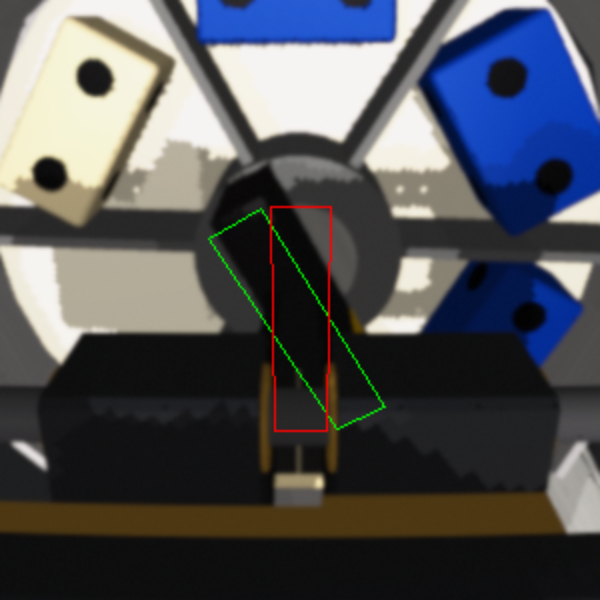

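Call:
play_rows:
  motion:
    - [0,0,-0.3,0,0,0,60]
    - [0,0,-0.6,0,0,0,60]
    - [0,0,-0.6,0,0,-0.15,60]
    - [0,0,-0.6,0,0,-0.333,60]
    - [0,0,-0.6,0,0,-0.333,60]

```text
time: 7.28
ee_pos: [0.5036, 0.2061, 0.2251]
eef_rot: [0.747, 0.665, 0.0, 0.0]
ft_force: [-0.9, -0.8, 0.8]
width: 0.0426
```

Call:
play_rows:
  motion:
    - [0,0,0,0,0,0,60]

```text
time: 7.4
ee_pos: [0.5036, 0.206, 0.225]
eef_rot: [0.749, 0.662, -0.0, -0.0]
ft_force: [-0.5, 0.1, 0.2]
width: 0.0495
```

```bash
python3 - <<'E'
from h import *
s=st()
q=eyes.camera('wrist'); t=eyes.camera('side'); im=cv2.cvtColor(q['image'],4).copy(); im2=cv2.cvtColor(t['image'],4).copy()
for z,c in((.136,(0,255,0)),(.096,(0,0,255))):
    d=np.array([np.cos(np.radians(-96.6)),np.sin(np.radians(-96.6)),0]);n=np.array([-d[1],d[0],0])
    H=np.array([.504,.206,z])
    pts=np.array([H+.035*s*d+.008*t_*n for s,t_ in((1,1),(1,-1),(-1,-1),(-1,1))])
    cv2.polylines(im,[proj(q,pts).astype(int)],True,c,1); cv2.polylines(im2,[proj(t,pts).astype(int)],True,c,1)
a=cv2.resize(im[60:360,140:440],(600,600)); 
cv2.imwrite('pics/w3.png',np.hstack([cv2.resize(im[60:360,140:440],(400,400)),cv2.resize(im2[220:320,220:320],(400,400),interpolation=cv2.INTER_CUBIC)]))
print(proj(q,[s['ee_pos'],np.array(s['ee_pos'])-[0,0,.05]]))
E
```

```text
t 7.4 pos [0.5036 0.206  0.225 ] q [ 0.749  0.662 -0.    -0.   ] w 0.0495 F [-0.5  0.1  0.2]
[[278.95045249 241.46140097]
 [278.90523804 216.35411374]]
```

View pics/w3.png

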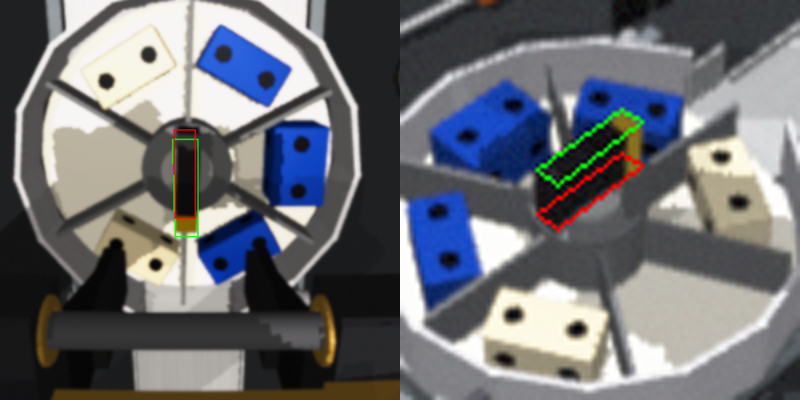

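Call:
play_rows:
  motion:
    - [0,0,0.2,0,0,0,60]
    - [0,0,0.4,0,0,0,60]
    - [0,0,0.5,0,0,0,60]
    - [0,0,0.5,0,0,0,60]

```text
time: 8.0
ee_pos: [0.5031, 0.2059, 0.1244]
eef_rot: [0.749, 0.662, -0.001, -0.0]
ft_force: [0.3, 0.0, 0.1]
width: 0.0524
```

```bash
python3 - <<'E'
from h import *
s=st(); R=Ro.from_quat(s['eef_rot']).as_matrix()
a=[]
for n,(r0,c0,w) in {'side':(200,200,120),'wrist':(110,130,300)}.items():
    q=eyes.camera(n);im=cv2.cvtColor(q['image'],4).copy()
    im=cv2.resize(im,None,fx=400/w,fy=400/w,interpolation=cv2.INTER_CUBIC)
    P=np.array(s['ee_pos'])
    for k in(-1,0,1):
        u=((proj(q,[P+R[:,1]*k*s['width']/2])[0]+.5)*400/w).astype(int); cv2.drawMarker(im,tuple(map(int,u)),(0,255,0),0,14,1)
    a.append(im[r0*400//w:r0*400//w+400,c0*400//w:c0*400//w+400])
cv2.imwrite('pics/w4.png',np.hstack(a))
E
```

```text
t 8.0 pos [0.5031 0.2059 0.1244] q [ 0.749  0.662 -0.001 -0.   ] w 0.0524 F [0.3 0.  0.1]
```

View pics/w4.png

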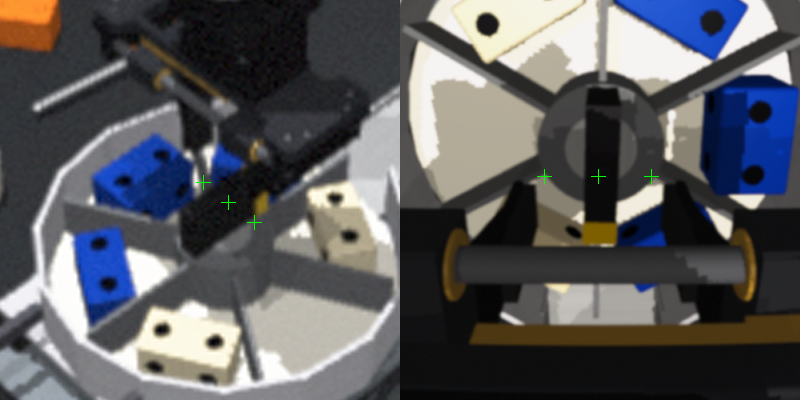

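Call:
play_rows:
  motion:
    - [0,0,0,0,0,0,0]
    - [0,0,0,0,0,0,0]
    - [0,0,0,0,0,0,0]
    - [0,0,0,0,0,0,0]
    - [0,0,0,0,0,0,0]
  squeeze: 20

```text
time: 8.72
ee_pos: [0.5036, 0.2061, 0.125]
eef_rot: [0.749, 0.662, -0.0, 0.0]
ft_force: [0.3, 0.2, -0.0]
width: 0.0102
```

Call:
play_rows:
  motion:
    - [0,0,0,0,0,0,0]

```text
time: 8.85
ee_pos: [0.5036, 0.2061, 0.125]
eef_rot: [0.749, 0.662, -0.0, 0.0]
ft_force: [0.4, -0.4, -0.2]
width: 0.0035
```

Call:
play_rows:
  motion:
    - [0,0,-0.2,0,0,0,60]
    - [0,0,-0.2,0,0,0,60]
    - [0,0,-0.2,0,0,0,60]
    - [0,0,-0.2,0,0,0,60]
    - [0,0,-0.2,0,0,0,60]

```text
time: 9.48
ee_pos: [0.5033, 0.206, 0.1644]
eef_rot: [0.749, 0.662, -0.0, -0.0]
ft_force: [0.8, -0.8, -0.9]
width: 0.0451
```

Call:
play_rows:
  motion:
    - [0,0,0.2,0,0,0,60]
    - [0,0,0.3,0,0,0,60]
    - [0,0,0.34,0,0,0,60]
    - [0,0,0.345,0,0,0,60]

```text
time: 9.98
ee_pos: [0.5037, 0.2063, 0.0962]
eef_rot: [0.749, 0.662, -0.0, -0.0]
ft_force: [-0.4, -0.1, -0.1]
width: 0.0522
```

Call:
play_rows:
  motion:
    - [0,0,0,0,0,0,0]
    - [0,0,0,0,0,0,0]
    - [0,0,0,0,0,0,0]
    - [0,0,0,0,0,0,0]
    - [0,0,0,0,0,0,0]

```text
time: 10.6
ee_pos: [0.5047, 0.206, 0.0963]
eef_rot: [0.749, 0.662, 0.001, 0.0]
ft_force: [5.3, 0.5, -2.5]
width: 0.0159
```

Call:
play_rows:
  motion:
    - [0,0,0,0,0,0,0]
    - [0,0,0,0,0,0,0]

```text
time: 10.85
ee_pos: [0.5047, 0.206, 0.0963]
eef_rot: [0.749, 0.662, 0.001, 0.0]
ft_force: [5.2, 0.8, -2.3]
width: 0.0156
```

The fingers closed on the bar at a commanded z of 0.096 but not at 0.105. The fingertips therefore sit about 31–40 mm above the reported TCP, or the bar is lower than described. I'll regrip deeper and watch the force.

Call:
play_rows:
  motion:
    - [0,0,0,0,0,0,45]
    - [0,0,0,0,0,0,45]
    - [0,0,0.03,0,0,0,45]
    - [0,0,0.05,0,0,0,45]
    - [0,0,0.075,0,0,0,45]

```text
time: 11.48
ee_pos: [0.5035, 0.2061, 0.0806]
eef_rot: [0.749, 0.662, -0.0, -0.0]
ft_force: [0.2, 0.3, 0.3]
width: 0.039
```

Call:
play_rows:
  motion:
    - [0,0,0,0,0,0,0]
    - [0,0,0,0,0,0,0]
    - [0,0,0,0,0,0,0]
    - [0,0,0,0,0,0,0]
    - [0,0,0,0,0,0,0]
  squeeze: 40

```text
time: 12.1
ee_pos: [0.5048, 0.206, 0.0813]
eef_rot: [0.749, 0.662, 0.001, 0.001]
ft_force: [4.9, 0.9, -3.9]
width: 0.0157
```

```bash
python3 - <<'E'
from h import *
s=st()
q=eyes.camera('wrist');im=cv2.cvtColor(q['image'],4).copy();p=eyes.camera('side');im2=cv2.cvtColor(p['image'],4)
for k in(0,.019,.035,.054):
    cv2.drawMarker(im,tuple(map(int,proj(q,[np.array(s['ee_pos'])+[0,0,k]])[0])),(0,255,0),0,8,1)
cv2.imwrite('pics/w5.png',np.hstack([cv2.resize(im[130:430,130:430],(400,400)),cv2.resize(im2[200:300,220:320],(400,400),interpolation=2)]))
E
```

```text
t 12.1 pos [0.5048 0.206  0.0813] q [0.749 0.662 0.001 0.001] w 0.0157 F [ 4.9  0.9 -3.9]
```

View pics/w5.png

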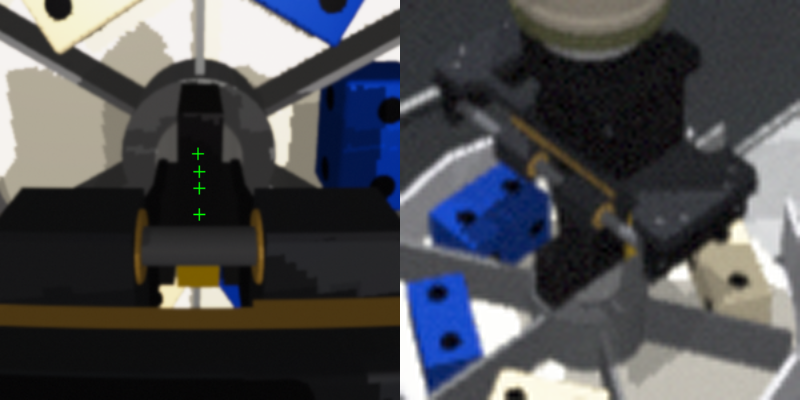

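Call:
play_rows:
  motion:
    - [0,0,0,0,0,0.08,0]
    - [0,0,0,0,0,0.16,0]
    - [0,0,0,0,0,0.25,0]
    - [0,0,0,0,0,0.333,0]
    - [0,0,0,0,0,0.333,0]

```text
time: 12.82
ee_pos: [0.5036, 0.2065, 0.0813]
eef_rot: [0.895, 0.446, 0.0, -0.0]
ft_force: [-0.5, 1.5, 0.1]
width: 0.0156
```

Call:
play_rows:
  motion:
    - [0,0,0,0,0,0,0]
    - [0,0,0,0,0,0,45]
    - [0,0,0,0,0,0,45]
    - [0,0,-0.3,0,0,0,45]
    - [0,0,-0.6,0,0,0,45]

```text
time: 13.45
ee_pos: [0.5031, 0.2057, 0.2021]
eef_rot: [0.895, 0.446, -0.001, -0.0]
ft_force: [1.3, 0.4, -0.5]
width: 0.0379
```

```bash
python3 - <<'E'
from h import *
s=st()
for i in range(1):
    q=eyes.camera('wrist');t=eyes.camera('top')
    for l,z in(('shoe_1',.064),('ivory_1',.064)):
        for n,p in(('w',q),('t',t)):
            for d in eyes.regions_of(p,l):
                if d['p']<.4: continue
                x=at(p,d['xy'],z)[:2]-[.504,.206]
                print(n,l,round(d['p'],2),'ang from spout',round((np.degrees(np.arctan2(x[1],x[0]))+96.6+180)%360-180,1),'rad',np.linalg.norm(x).round(3))
U=np.array([np.cos(np.radians(-96.6)),np.sin(np.radians(-96.6)),0])
h=np.array([.504,.206,.07])-.195*U
print(h); plan([((*(h[:2]),.20),173.4+180),((*h[:2],.09),-6.6)])
E
```

```text
t 13.45 pos [0.5031 0.2057 0.2021] q [ 0.895  0.446 -0.001 -0.   ] w 0.0379 F [ 1.3  0.4 -0.5]
w shoe_1 0.98 ang from spout 62.2 rad 0.091
w shoe_1 0.78 ang from spout 122.2 rad 0.093
w shoe_1 0.72 ang from spout -1.0 rad 0.078
w shoe_1 0.65 ang from spout 78.9 rad 0.299
t shoe_1 0.97 ang from spout 10.3 rad 0.088
t shoe_1 0.86 ang from spout 57.8 rad 0.095
t shoe_1 0.74 ang from spout 76.1 rad 0.355
t shoe_1 0.45 ang from spout 104.4 rad 0.1
w ivory_1 0.96 ang from spout -177.3 rad 0.094
w ivory_1 0.63 ang from spout -57.8 rad 0.081
t ivory_1 0.62 ang from spout -41.7 rad 0.091
t ivory_1 0.43 ang from spout 8.9 rad 0.067
[0.52641274 0.39970769 0.07      ]
j7 -1.23 pos [0.503 0.206 0.2  ]
0 [0.846, -0.491, -0.002, -0.001, 0.001, -0.338] rows>= 4
1 [-0.0, -0.001, 0.55, 0.0, 0.0, 0.0] rows>= 2
```

Call:
play_rows:
  motion:
    - [0.846,-0.49,0,0,0,-0.338,45]
    - [0.846,-0.49,0,0,0,-0.338,45]
    - [0.846,-0.49,0,0,0,-0.338,45]
    - [0.846,-0.49,0,0,0,-0.338,45]
    - [0.846,-0.49,0,0,0,-0.338,45]

```text
time: 14.38
ee_pos: [0.5265, 0.4001, 0.1992]
eef_rot: [0.746, 0.665, -0.001, -0.0]
ft_force: [0.6, -0.8, -0.9]
width: 0.0394
```

Call:
play_rows:
  motion:
    - [0,0,0.3,0,0,0,45]
    - [0,0,0.55,0,0,0,45]
    - [0,0,0.7,0,0,0,45]
    - [0,0,0.8,0,0,0,45]
    - [0,0,0.8,0,0,0,45]

```text
time: 15.0
ee_pos: [0.5291, 0.3986, 0.0445]
eef_rot: [0.748, 0.664, 0.001, 0.002]
ft_force: [-3.4, -5.9, 19.8]
width: 0.0392
```

```bash
python3 - <<'E'
from h import *
s=st();q=eyes.camera('wrist');t=eyes.camera('side')
im=cv2.cvtColor(q['image'],4).copy();im2=cv2.cvtColor(t['image'],4).copy()
u=proj(t,[s['ee_pos']])[0];print(u)
for k in(0,.035): cv2.drawMarker(im2,tuple(map(int,proj(t,[np.array(s['ee_pos'])+[0,0,k]])[0])),(0,255,0),0,5,1)
cv2.imwrite('pics/w6.png',np.hstack([cv2.resize(im[130:430,130:430],(400,400)),cv2.resize(im2[250:350,150:250],(400,400),interpolation=2)]))
for d in eyes.landmark_of(q,'tip_handle')[:1]: print(d['xy'],d['p'],at(q,d['xy'],.07))
E
```

```text
t 15.0 pos [0.5291 0.3986 0.0445] q [0.748 0.664 0.001 0.002] w 0.0392 F [-3.4 -5.9 19.8]
[204.69429752 328.08092226]
[273.0, 253.6] 0.56 [0.52602288 0.40256005 0.07      ]
```

View pics/w6.png

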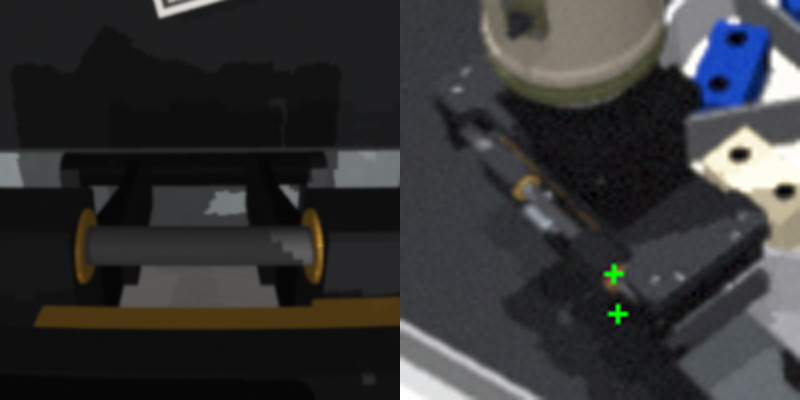

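The handle at rows 160–175 runs along the jaw axis, so I have the yaw wrong by 90 degrees and the fingertips are resting on top of the handle. That contact does give the height bias: the true tip z is the reported z plus 0.032. I'll rise, turn 90 degrees and straddle the bar.

Call:
play_rows:
  motion:
    - [0,0,-0.2,0,0,0,45]
    - [0,0,-0.4,0,0,0,45]
    - [0,0,-0.4,0,0,-0.1,45]
    - [0,0,-0.4,0,0,-0.2,45]
    - [0,0,-0.4,0,0,-0.3,45]

```text
time: 15.78
ee_pos: [0.5282, 0.3988, 0.1218]
eef_rot: [0.569, 0.822, 0.0, 0.001]
ft_force: [0.2, 0.4, -0.2]
width: 0.0391
```

Call:
play_rows:
  motion:
    - [0,0,0,0,0,-0.12,45]
    - [0,0,0,0,0,-0.24,45]
    - [0,0,0,0,0,-0.36,45]
    - [0,0,0,0,0,-0.48,45]
    - [0,0,0,0,0,-0.5,45]

```text
time: 16.4
ee_pos: [0.528, 0.399, 0.1214]
eef_rot: [0.214, 0.977, -0.0, 0.0]
ft_force: [0.6, -0.5, -1.1]
width: 0.0388
```

Call:
play_rows:
  motion:
    - [0,0,0,0,0,-0.12,45]
    - [0,0,0,0,0,-0.2,45]
    - [0,0,0,0,0,-0.2,45]
    - [0,0,0,0,0,-0.2,45]

```text
time: 16.9
ee_pos: [0.5275, 0.3999, 0.1212]
eef_rot: [0.06, 0.998, -0.0, 0.0]
ft_force: [-0.5, 0.5, 0.8]
width: 0.0391
```

```bash
python3 - <<'E'
from h import *
s=st(); plan([((.5263,.400,.06),-96.6),((.5263,.4,.022),-96.6)])
E
```

```text
t 16.9 pos [0.5275 0.3999 0.1212] q [ 0.06   0.998 -0.     0.   ] w 0.0391 F [-0.5  0.5  0.8]
j7 0.36 pos [0.527 0.4   0.121]
0 [0.006, -0.0, 0.306, -0.0, 0.0, -0.003] rows>= 1
1 [0.0, -0.0, 0.19, -0.0, 0.0, 0.0] rows>= 1
```

Call:
play_rows:
  motion:
    - [0,0,0.3,0,0,0,45]
    - [0,0,0.4,0,0,0,45]
    - [0,0,0.45,0,0,0,45]
    - [0,0,0.49,0,0,0,45]
    - [0,0,0.49,0,0,0,45]

```text
time: 17.52
ee_pos: [0.5274, 0.4005, 0.0236]
eef_rot: [0.058, 0.998, 0.0, 0.0]
ft_force: [-0.2, -0.0, -0.1]
width: 0.0391
```

Call:
play_rows:
  motion:
    - [0,0,0,0,0,0,0]
    - [0,0,0,0,0,0,0]
    - [0,0,0,0,0,0,0]
    - [0,0,0,0,0,0,0]
    - [0,0,0,0,0,0,0]

```text
time: 18.15
ee_pos: [0.5274, 0.4023, 0.0236]
eef_rot: [0.057, 0.998, 0.002, 0.001]
ft_force: [2.7, 8.1, -3.5]
width: 0.0131
```

Call:
play_rows:
  motion:
    - [0,-0.01,-0.08,0,0,0,0]
    - [0,-0.025,-0.17,0,0,0,0]

```text
time: 18.4
ee_pos: [0.5268, 0.3975, 0.057]
eef_rot: [0.057, 0.998, 0.002, 0.0]
ft_force: [5.2, 10.4, -11.3]
width: 0.0127
```

Call:
play_rows:
  motion:
    - [0,-0.043,-0.17,0,0,0,0]
    - [0,-0.103,-0.332,0,0,0,0]
    - [0,-0.178,-0.488,0,0,0,0]
    - [0,-0.222,-0.564,0,0,0,0]
    - [0,-0.222,-0.564,0,0,0,0]

```text
time: 19.02
ee_pos: [0.522, 0.3541, 0.1722]
eef_rot: [0.057, 0.998, 0.003, 0.002]
ft_force: [4.8, 12.2, -0.1]
width: 0.0129
```

Call:
play_rows:
  motion:
    - [0,0,0,0,0,0,0]
    - [0,0,0,0,0,0,0]
    - [0,0,0,0,0,0,0]
    - [0,0,0,0,0,0,0]

```text
time: 19.52
ee_pos: [0.522, 0.3547, 0.1712]
eef_rot: [0.057, 0.998, 0.003, 0.001]
ft_force: [5.1, 12.6, -0.6]
width: 0.0127
```

```bash
python3 - <<'E'
from h import *
st()
for n in('top','side'):
    p=eyes.camera(n); save(p,n+'tip1')
    for d in eyes.landmark_of(p,'shoe_1'):
        if d['p']>.3:
            x=at(p,d['xy'],.022)-[.504,.206,0]; a=np.radians(-96.6)
            print(n,np.round(d['xy']),round(d['p'],2),'stand xy',np.round([x[0]*np.cos(a)+x[1]*np.sin(a),-x[0]*np.sin(a)+x[1]*np.cos(a)],3))
E
```

```text
t 19.52 pos [0.522  0.3547 0.1712] q [0.057 0.998 0.003 0.001] w 0.0127 F [ 5.1 12.6 -0.6]
top [233. 135.] 0.92 stand xy [0.086 0.363]
top [306. 259.] 0.83 stand xy [0.279 0.009]
top [228. 228.] 0.8 stand xy [0.074 0.098]
top [191. 230.] 0.61 stand xy [-0.028  0.095]
side [338. 235.] 0.67 stand xy [ 0.267 -0.004]
side [243. 241.] 0.53 stand xy [0.062 0.165]
side [267. 231.] 0.52 stand xy [0.135 0.146]
```

Shoe A is in the tray, at about (0.273, 0.00) in the stand frame by both cameras. Now I'll lower the carousel along the arc, release, and go over the tray.

Call:
play_rows:
  motion:
    - [0,0.065,0.12,0,0,0,0]
    - [0,0.119,0.232,0,0,0,0]
    - [0,0.179,0.394,0,0,0,0]
    - [0,0.222,0.564,0,0,0,0]
    - [0,0.245,0.72,0,0,0,0]

```text
time: 20.35
ee_pos: [0.5275, 0.4022, 0.0252]
eef_rot: [0.057, 0.998, 0.002, 0.001]
ft_force: [4.6, 5.1, -3.1]
width: 0.0133
```

Call:
play_rows:
  motion:
    - [0,0,0.01,0,0,0,45]
    - [0,0,0.01,0,0,0,45]
    - [0,0,0.01,0,0,0,45]
    - [0,0,-0.4,0,0,0,45]
    - [0,0,-0.8,0,0,0,45]

```text
time: 20.98
ee_pos: [0.527, 0.3992, 0.1506]
eef_rot: [0.058, 0.998, -0.0, -0.0]
ft_force: [1.9, 1.1, 0.2]
width: 0.0389
```

```bash
python3 - <<'E'
from h import *
s=st(); plan([((.46,.2,.25),-96.6),((.45,-.06,.25),-96.6)])
t=eyes.camera('top')
d=[d for d in eyes.regions_of(t,'shoe_1') if abs(d['xy'][0]-306)<25 and d['xy'][1]>200][0]
ys,xs=np.where(d['region']);print(len(xs),d['p'])
pts=np.array([at(t,(x,y),.04)[:2] for x,y in zip(xs,ys)],np.float32)
print(pts.mean(0),cv2.minAreaRect(pts))
E
```

```text
t 20.98 pos [0.527  0.3992 0.1506] q [ 0.058  0.998 -0.    -0.   ] w 0.0389 F [1.9 1.1 0.2]
j7 0.38 pos [0.527 0.399 0.151]
0 [0.109, -0.514, -0.248, -0.0, -0.0, -0.0] rows>= 2
0 [0.109, -0.514, -0.248, -0.0, -0.0, -0.0] rows>= 2
1 [-0.05, -0.649, 0.0, -0.0, -0.0, -0.0] rows>= 3
1 [-0.05, -0.649, 0.0, -0.0, -0.0, -0.0] rows>= 3
377 0.78
[ 0.47400558 -0.0631355 ] ((0.4747745990753174, -0.06326619535684586), (0.03725395351648331, 0.07033079117536545), 77.08182525634766)
```

Call:
play_rows:
  motion:
    - [0.11,-0.51,-0.5,0,0,0,60]
    - [0.11,-0.51,-0.5,0,0,0,60]
    - [0.18,-1,-0.5,0,0,0,60]
    - [0.18,-1,-0.5,0,0,0,60]
    - [0.18,-1,-0.5,0,0,0,60]

```text
time: 21.7
ee_pos: [0.4693, 0.2008, 0.2492]
eef_rot: [0.061, 0.998, -0.002, 0.001]
ft_force: [0.6, 0.4, 0.3]
width: 0.0523
```

Call:
play_rows:
  motion:
    - [0,-1,0,0,0,0,60]
    - [0,-1,0,0,0,0,60]
    - [0,-1,0,0,0,0,60]
    - [0,-1,0,0,0,0,60]
    - [0,-1,0,0,0,0,60]

```text
time: 22.32
ee_pos: [0.445, 0.0021, 0.2489]
eef_rot: [0.061, 0.998, -0.001, 0.0]
ft_force: [0.1, 1.0, -0.0]
width: 0.0521
```

```bash
cat >> h.py <<'E'
ZB=.032
def shoe(p,near,ztop,wrist=False,rad=.06,lab='shoe_1'):
    """rect (centre, long axis deg, sizes) of the shoe nearest to near, from its mask at height ztop"""
    best=None
    for d in eyes.regions_of(p,lab):
        c,dd=0,0
        ys,xs=np.where(d['region'])
        z=ztop-(ZB if wrist else 0)
        pts=np.array([at(p,(x,y),z)[:2] for x,y in zip(xs,ys)],np.float32)
        m=pts.mean(0); e=np.linalg.norm(m-np.array(near))
        if e<rad and (best is None or e<best[0]): best=(e,pts,d['p'])
    if best is None: return None
    c,(w,h),a=cv2.minAreaRect(best[1]); a=a if w<h else a+90   # a: short axis
    return np.round(c,4),round((a+90)%180-90,1),np.round(sorted((w,h)),4),round(best[2],2)
E
python3 - <<'E'
from h import *
s=st()
w=eyes.camera('wrist'); print('wrist',shoe(w,(.474,-.063),.04,True)); 
t=eyes.camera('top');print('top',shoe(t,(.474,-.063),.04))
print(s['joint_positions'])
for c in('wrist',): 
    for l in('gauge_entry','gauge','ok_bin'):
        print(l,[(np.round(d['xy']),at(w,d['xy'],.115-ZB).round(3)) for d in eyes.landmark_of(w,l)[:1]])
E
```

```text
t 22.32 pos [0.445  0.0021 0.2489] q [ 0.061  0.998 -0.001  0.   ] w 0.0521 F [ 0.1  1.  -0. ]
wrist (array([ 0.4777, -0.065 ]), 78.2, array([0.0402, 0.0777]), 0.57)
top None
[ 1.28402481 -0.13729287 -1.25303017  1.76335737 -0.12896549  1.42230801
  1.50119696]
gauge_entry [(array([ 71., 237.]), array([ 0.481, -0.263,  0.083]))]
gauge [(array([114., 206.]), array([ 0.449, -0.195,  0.083]))]
ok_bin []
```

```bash
python3 - <<'E'
from h import *
plan([((.4755,-.064,.10),77.5),((.4755,-.064,-.02),77.5)])
E
```

```text
j7 1.5 pos [0.446 0.008 0.249]
0 [-0.189, -0.342, 0.744, 0.0, -0.0, 0.068] rows>= 3
1 [0.0, -0.0, 0.6, 0.0, -0.0, -0.0] rows>= 2
```

Call:
play_rows:
  motion:
    - [-0.19,-0.34,0.4,0,0,0.068,60]
    - [-0.19,-0.34,0.74,0,0,0.068,60]
    - [-0.19,-0.34,0.74,0,0,0.068,60]
    - [-0.19,-0.34,0.74,0,0,0.068,60]

```text
time: 23.18
ee_pos: [0.4737, -0.0643, 0.0985]
eef_rot: [0.11, 0.994, 0.002, -0.003]
ft_force: [0.6, 0.7, 1.1]
width: 0.0523
```

```bash
python3 - <<'E'
from h import *
s=st();w=eyes.camera('wrist');save(w,'w7'); print('wrist',shoe(w,(.474,-.063),.04,True)); print(np.round(s['joint_positions'],2))
plan([((.4755,-.064,-.02),77.5)])
im=cv2.cvtColor(w['image'],4).copy();cv2.drawMarker(im,tuple(map(int,proj(w,[.4755,-.064,.04-ZB])[0])),(0,255,0),0,10,1)
cv2.imwrite('pics/w7.png',im)
E
```

```text
t 23.18 pos [ 0.4737 -0.0643  0.0985] q [ 0.11   0.994  0.002 -0.003] w 0.0523 F [0.6 0.7 1.1]
wrist (array([ 0.4793, -0.0637]), 77.3, array([0.0413, 0.0801]), 0.88)
[ 1.17  0.32 -1.26  1.9   0.32  1.17  1.14]
j7 1.14 pos [ 0.476 -0.064  0.102]
0 [0.003, -0.003, 0.612, 0.001, 0.0, -0.001] rows>= 2
```

View pics/w7.png

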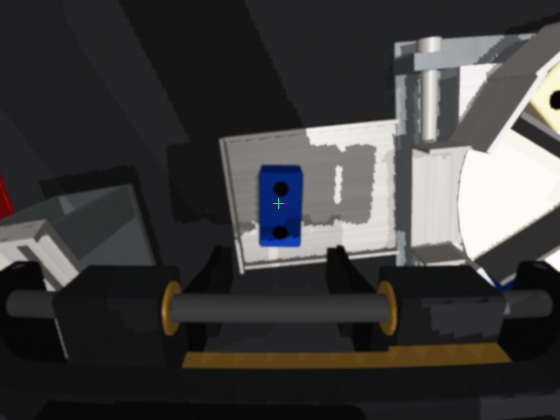

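The shoe lies at (280,207), centred between the fingers and aligned with them. I'll go down and grip it.

Call:
play_rows:
  motion:
    - [0.01,0,0.3,0,0,0,60]
    - [0.01,0,0.5,0,0,0,60]
    - [0.01,0,0.6,0,0,0,60]
    - [0.01,0,0.6,0,0,0,60]

```text
time: 23.78
ee_pos: [0.4745, -0.0646, -0.0176]
eef_rot: [0.11, 0.994, -0.0, 0.001]
ft_force: [-0.5, 0.3, 0.6]
width: 0.0521
```

Call:
play_rows:
  motion:
    - [0,0,0,0,0,0,0]
    - [0,0,0,0,0,0,0]
    - [0,0,0,0,0,0,0]
    - [0,0,0,0,0,0,0]
  squeeze: 30

```text
time: 24.28
ee_pos: [0.4745, -0.0652, -0.0179]
eef_rot: [0.111, 0.994, -0.0, 0.001]
ft_force: [-2.6, 0.0, 9.5]
width: 0.0357
```

Call:
play_rows:
  motion:
    - [0,0,-0.3,0,0,0,0]
    - [0,0,-0.6,0,0,0,0]
    - [0,0,-1,0,0,0,0]
    - [0,0,-1,0,0,0,0]
    - [0,0,-1,0,0,0,0]

```text
time: 24.9
ee_pos: [0.4738, -0.0654, 0.1813]
eef_rot: [0.111, 0.994, -0.001, 0.001]
ft_force: [0.0, -0.5, -1.4]
width: 0.0359
```

```bash
python3 - <<'E'
from h import *
s=st();print(np.round(s['joint_positions'],2))
w=eyes.camera('wrist');t=eyes.camera('top');q=eyes.camera('side')
for l,z in(('gauge_entry',.118),('gauge',0),('ok_bin',.004)):
    R=[]
    for n,p in(('w',w),('t',t),('s',q)):
        for d in eyes.landmark_of(p,l)[:1]:
            print(n,l,np.round(d['xy']),round(d['p'],2),at(p,d['xy'],z-(ZB if n=='w' else 0)).round(3))
for n,p in(('t',t),('s',q)):
  for l in('gauge','ok_bin'):
    for d in eyes.regions_of(p,l)[:1]:
        c,_=cv2.findContours(d['region'].astype(np.uint8),0,2);c=max(c,key=cv2.contourArea)
        a=cv2.approxPolyDP(c,4,True)[:,0];print(n,l,a.tolist())
        if l=='ok_bin': print([at(p,x,.05)[:2].round(3).tolist() for x in a])
im=cv2.cvtColor(t['image'],4)[140:290,320:470];im2=cv2.cvtColor(q['image'],4)[130:230,290:410]
cv2.imwrite('pics/g.png',np.hstack([cv2.resize(im,(400,400),interpolation=2),cv2.resize(im2,(400,333),interpolation=2) if 0 else cv2.resize(im2[:, :100],(400,400),interpolation=2)]))
E
```

```text
t 24.9 pos [ 0.4738 -0.0654  0.1813] q [ 0.111  0.994 -0.001  0.001] w 0.0359 F [ 0.  -0.5 -1.4]
[ 1.3   0.19 -1.36  1.8   0.2   1.3   1.25]
w gauge_entry [ 88. 242.] 0.55 [ 0.475 -0.26   0.086]
t gauge_entry [375. 253.] 0.6 [ 0.463 -0.235  0.118]
s gauge_entry [375. 182.] 0.58 [ 0.459 -0.219  0.118]
w gauge [140. 207.] 0.71 [ 0.476 -0.255 -0.032]
t gauge [366. 254.] 0.93 [ 0.474 -0.237  0.   ]
s gauge [372. 206.] 0.66 [ 0.466 -0.251  0.   ]
w ok_bin [309. 336.] 0.24 [ 0.728 -0.075 -0.028]
t ok_bin [356. 171.] 0.85 [ 0.705 -0.25   0.004]
s ok_bin [310. 174.] 0.72 [ 0.706 -0.256  0.004]
t gauge [[335, 128], [331, 147], [336, 191], [349, 189], [354, 194], [377, 269], [399, 269], [388, 221], [380, 126]]
t ok_bin [[334, 128], [330, 137], [336, 191], [348, 189], [356, 196], [378, 269], [399, 269], [387, 213], [380, 126]]
[[0.824, -0.203], [0.8, -0.187], [0.646, -0.177], [0.647, -0.21], [0.625, -0.228], [0.426, -0.251], [0.418, -0.306], [0.568, -0.302], [0.813, -0.332]]
s gauge [[273, 156], [272, 168], [319, 199], [331, 197], [373, 220], [388, 208], [400, 174], [370, 170], [363, 161], [355, 171], [360, 188], [349, 192], [312, 163], [311, 149], [299, 141]]
s ok_bin [[272, 157], [273, 171], [373, 221], [389, 208], [400, 170], [371, 170], [361, 161], [360, 187], [371, 192], [348, 193], [312, 163], [311, 148], [298, 140]]
[[0.824, -0.202], [0.774, -0.146], [0.411, -0.145], [0.403, -0.222], [0.464, -0.406], [0.536, -0.347], [0.586, -0.369], [0.518, -0.252], [0.48, -0.252], [0.531, -0.204], [0.703, -0.259], [0.755, -0.326], [0.818, -0.337]]
```

View pics/g.png

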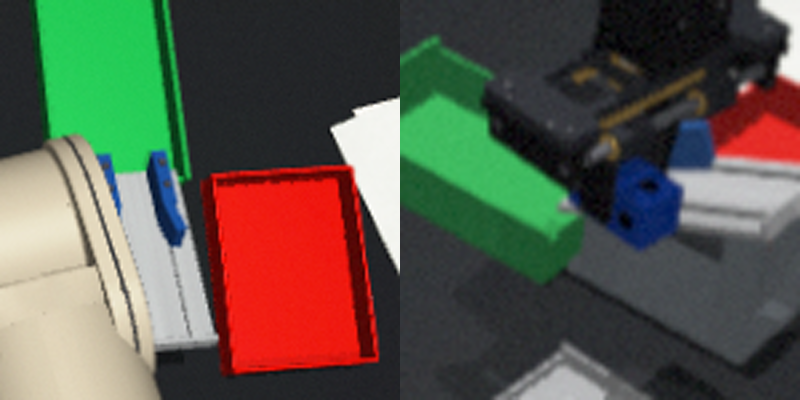

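```bash
python3 - <<'E'
from h import *
plan([((.46,-.15,.24),-94),((.45,-.236,.2),-94)],flip=True)
E
```

```text
j7 1.25 pos [ 0.473 -0.065  0.181]
0 [-0.007, -0.108, -0.074, 0.0, 0.0, 0.476] rows>= 5
0 [-0.078, -0.074, -0.074, 0.0, 0.0, 0.476] rows>= 5
0 [-0.108, -0.001, -0.074, 0.0, 0.0, 0.476] rows>= 5
0 [-0.08, 0.072, -0.074, 0.0, 0.0, 0.476] rows>= 5
1 [-0.019, 0.432, 0.2, 0.0, -0.0, -0.001] rows>= 2
```

Call:
play_rows:
  motion:
    - [0,-0.1,-0.08,0,0,0.12,0]
    - [0,-0.1,-0.08,0,0,0.24,0]
    - [0,-0.1,-0.08,0,0,0.36,0]
    - [0,-0.1,-0.08,0,0,0.476,0]
    - [0,-0.1,-0.08,0,0,0.476,0]

```text
time: 26.32
ee_pos: [0.4691, -0.0843, 0.1969]
eef_rot: [0.465, 0.885, -0.0, 0.0]
ft_force: [-0.9, 0.7, -1.3]
width: 0.036
```

Call:
play_rows:
  motion:
    - [-0.08,-0.075,-0.08,0,0,0.12,0]
    - [-0.08,-0.075,-0.08,0,0,0.24,0]
    - [-0.08,-0.075,-0.08,0,0,0.36,0]
    - [-0.08,-0.075,-0.08,0,0,0.476,0]
    - [-0.08,-0.075,-0.08,0,0,0.476,0]

```text
time: 26.95
ee_pos: [0.4658, -0.106, 0.2128]
eef_rot: [0.755, 0.655, -0.0, 0.0]
ft_force: [0.7, -0.0, -1.2]
width: 0.0357
```

Call:
play_rows:
  motion:
    - [-0.11,0,-0.07,0,0,0.12,0]
    - [-0.11,0,-0.07,0,0,0.24,0]
    - [-0.11,0,-0.07,0,0,0.36,0]
    - [-0.11,0,-0.07,0,0,0.476,0]
    - [-0.11,0,-0.07,0,0,0.476,0]

```text
time: 27.58
ee_pos: [0.4626, -0.1277, 0.2268]
eef_rot: [0.942, 0.335, -0.0, -0.0]
ft_force: [-0.0, 0.9, -1.3]
width: 0.0359
```

Call:
play_rows:
  motion:
    - [-0.08,0.07,-0.07,0,0,0.12,0]
    - [-0.08,0.07,-0.07,0,0,0.24,0]
    - [-0.08,0.07,-0.07,0,0,0.36,0]
    - [-0.08,0.07,-0.07,0,0,0.476,0]
    - [-0.08,0.07,-0.07,0,0,0.476,0]

```text
time: 28.2
ee_pos: [0.4589, -0.1487, 0.2408]
eef_rot: [1.0, -0.031, -0.0, 0.0]
ft_force: [-0.0, -1.0, -1.1]
width: 0.0359
```

Call:
play_rows:
  motion:
    - [-0.02,0.43,0,0,0,0,0]
    - [-0.02,0.43,0,0,0,0,0]
    - [-0.02,0.43,0,0,0,0,0]

```text
time: 28.58
ee_pos: [0.4481, -0.2361, 0.2404]
eef_rot: [0.999, -0.034, -0.0, -0.001]
ft_force: [0.2, 1.0, -0.9]
width: 0.0353
```

```bash
python3 - <<'E'
from h import *
s=st();print(np.round(s['joint_positions'],2))
w=eyes.camera('wrist');im=cv2.cvtColor(w['image'],4).copy()
for l,z in(('gauge_entry',.118),('gauge',0),('ok_bin',.004)):
    for d in eyes.landmark_of(w,l)[:1]: print(l,np.round(d['xy']),round(d['p'],2),at(w,d['xy'],z-ZB).round(3),at(w,d['xy'],z).round(3))
E0=np.array([.464,-.2345,.118-ZB]);a=np.radians(-4);f=np.array([np.cos(a),np.sin(a),-np.tan(np.radians(22))]);n=np.array([-np.sin(a),np.cos(a),0])
for k in(-.027,.027):
    cv2.line(im,*[tuple(map(int,x)) for x in proj(w,[E0+n*k-.03*f,E0+n*k+.06*f])],(0,255,0),1)
cv2.imwrite('pics/w8.png',im)
E
```

```text
t 28.57 pos [ 0.4481 -0.2361  0.2404] q [ 0.999 -0.034 -0.    -0.001] w 0.0353 F [ 0.2  1.  -0.9]
[ 1.29  0.13 -0.96  1.65  0.11  1.42 -1.32]
gauge_entry [279. 177.] 0.61 [ 0.457 -0.236  0.086] [ 0.464 -0.236  0.118]
gauge [275. 153.] 0.66 [ 0.467 -0.23  -0.032] [ 0.472 -0.231  0.   ]
```

View pics/w8.png

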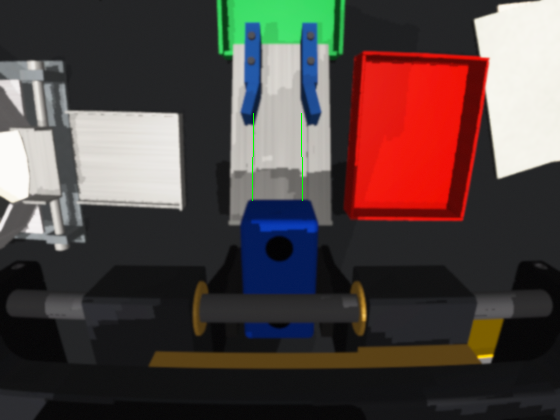

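```bash
python3 - <<'E'
from h import *
T=np.radians(22)*np.array([.07,.998,0])
plan([((.463,-.238,.15),-94,T),((.463,-.238,.1),-94,T)])
E
```

```text
j7 -1.33 pos [ 0.449 -0.233  0.241]
0 [0.07, 0.021, 0.455, 0.001, -0.245, 0.002] rows>= 3
1 [0.094, -0.0, 0.232, -0.0, 0.0, 0.0] rows>= 1
```

Call:
play_rows:
  motion:
    - [0.07,0.017,0.2,0,-0.1,0,0]
    - [0.07,0.017,0.4,0,-0.2,0,0]
    - [0.07,0.017,0.455,0,-0.245,0,0]
    - [0.07,0.017,0.455,0,-0.245,0,0]

```text
time: 29.28
ee_pos: [0.4631, -0.2365, 0.1476]
eef_rot: [0.981, -0.032, -0.192, -0.008]
ft_force: [-1.0, 0.2, -1.3]
width: 0.0358
```

Call:
play_rows:
  motion:
    - [0.04,0,0.1,0,0,0,0]
    - [0.073,0,0.18,0,0,0,0]
    - [0.073,0,0.18,0,0,0,0]

```text
time: 29.65
ee_pos: [0.4613, -0.2392, 0.1104]
eef_rot: [0.981, -0.035, -0.192, -0.007]
ft_force: [0.6, 0.2, -0.1]
width: 0.036
```

```bash
python3 - <<'E'
from h import *
s=st();print(np.round(s['joint_positions'],2))
w=eyes.camera('wrist');t=eyes.camera('side')
cv2.imwrite('pics/w9.png',np.hstack([cv2.resize(cv2.cvtColor(w['image'],4)[60:360,130:430],(400,400)),cv2.resize(cv2.cvtColor(t['image'],4)[120:220,310:410],(400,400),interpolation=2)]))
E
```

```text
t 29.65 pos [ 0.4613 -0.2392  0.1104] q [ 0.981 -0.035 -0.192 -0.007] w 0.036 F [ 0.6  0.2 -0.1]
[ 0.93  0.63 -0.87  1.47  0.47  1.66 -1.63]
```

View pics/w9.png

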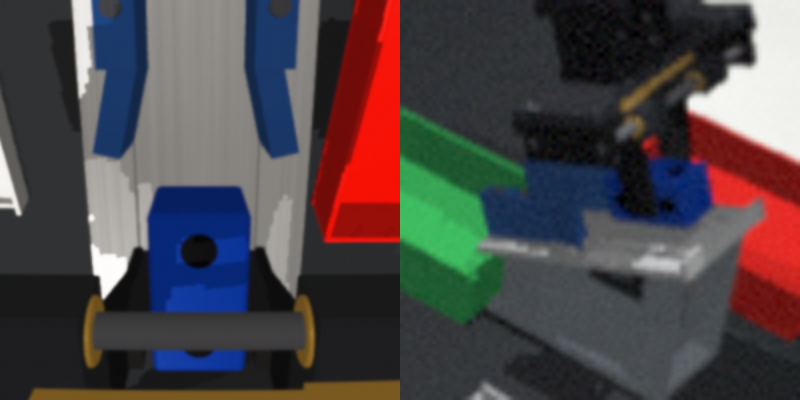

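The shoe is in line with the gauge: its centre at (199,275) matches the jaw gap centre at column 197, with the shelf just below. I'll lower gently and release.

Call:
play_rows:
  motion:
    - [0.01,0,0.025,0,0,0,0]
    - [0.01,0,0.025,0,0,0,0]

```text
time: 30.0
ee_pos: [0.4624, -0.2387, 0.1055]
eef_rot: [0.981, -0.035, -0.191, -0.007]
ft_force: [-0.2, 0.8, -1.4]
width: 0.0357
```

Call:
play_rows:
  motion:
    - [0.01,0,0.025,0,0,0,0]
    - [0.01,0,0.025,0,0,0,0]

```text
time: 30.25
ee_pos: [0.4623, -0.2385, 0.0998]
eef_rot: [0.981, -0.035, -0.191, -0.007]
ft_force: [0.7, 0.3, -1.0]
width: 0.0359
```

Call:
play_rows:
  motion:
    - [0,0,0,0,0,0,70]
    - [0,0,0,0,0,0,70]
    - [0,0,0,0,0,0,70]
    - [0,0,0,0,0,0,70]
    - [0,0,0,0,0,0,70]

```text
time: 30.88
ee_pos: [0.4625, -0.2387, 0.1003]
eef_rot: [0.981, -0.035, -0.191, -0.007]
ft_force: [0.1, 0.5, -1.1]
width: 0.0606
```

```bash
python3 - <<'E'
from h import *
st()
for n in('top','side'):
    p=eyes.camera(n)
    for d in eyes.landmark_of(p,'shoe_1')+eyes.regions_of(p,'shoe_1'):
        x=at(p,d['xy'],.03)
        if x[1]<-.1: print(n,np.round(d['xy']),round(d['p'],2),x.round(3),'region' in d)
E
```

```text
t 30.88 pos [ 0.4625 -0.2387  0.1003] q [ 0.981 -0.035 -0.191 -0.007] w 0.0606 F [ 0.1  0.5 -1.1]
top [364. 162.] 0.77 [ 0.723 -0.272  0.03 ] False
top [360. 160.] 0.88 [ 0.73  -0.263  0.03 ] True
side [302. 165.] 0.6 [ 0.736 -0.252  0.03 ] False
side [302. 166.] 0.67 [ 0.733 -0.248  0.03 ] True
```

Shoe A slid through and lies in the OK bin; both cameras put it near (0.73, -0.26). Next is the wheel.

```bash
python3 - <<'E'
from h import *
plan([((.45,-.238,.2),-94),((.48,-.05,.23),-65),((.5036,.206,.2),-36.6),((.5036,.206,.081),-36.6)])
E
```

```text
j7 -1.64 pos [ 0.462 -0.239  0.1  ]
0 [-0.245, 0.001, -0.439, -0.0, 0.245, -0.001] rows>= 3
1 [0.084, -0.948, -0.15, -0.0, -0.0, -0.322] rows>= 4
2 [0.324, -0.555, 0.075, -0.0, -0.0, -0.158] rows>= 3
2 [0.45, -0.458, 0.075, -0.0, -0.0, -0.158] rows>= 3
3 [0.0, -0.0, 0.596, -0.0, -0.0, 0.0] rows>= 2
```

Call:
play_rows:
  motion:
    - [-0.05,0,-0.15,0,0,0,70]
    - [-0.245,0,-0.44,0,0.1,0,60]
    - [-0.245,0,-0.44,0,0.2,0,60]
    - [-0.245,0,-0.44,0,0.245,0,45]
    - [-0.245,0,-0.44,0,0.245,0,45]

```text
time: 31.8
ee_pos: [0.4488, -0.2388, 0.2007]
eef_rot: [0.999, -0.037, -0.0, 0.002]
ft_force: [-0.0, -0.7, 0.0]
width: 0.0422
```

Call:
play_rows:
  motion:
    - [0.08,-0.95,-0.15,0,0,-0.32,45]
    - [0.08,-0.95,-0.15,0,0,-0.32,45]
    - [0.08,-0.95,-0.15,0,0,-0.32,45]
    - [0.08,-0.95,-0.15,0,0,-0.32,45]
    - [0.08,-0.95,-0.15,0,0,-0.32,45]

```text
time: 32.42
ee_pos: [0.4798, -0.0492, 0.2302]
eef_rot: [0.977, 0.214, -0.0, -0.0]
ft_force: [0.2, -0.9, -0.2]
width: 0.0396
```

Call:
play_rows:
  motion:
    - [0.325,-0.555,0.075,0,0,-0.16,45]
    - [0.325,-0.555,0.075,0,0,-0.16,45]
    - [0.325,-0.555,0.075,0,0,-0.16,45]
    - [0.325,-0.555,0.075,0,0,-0.16,45]

```text
time: 32.92
ee_pos: [0.4923, 0.0775, 0.2146]
eef_rot: [0.943, 0.334, -0.001, -0.0]
ft_force: [0.5, -0.6, 0.1]
width: 0.0393
```

Call:
play_rows:
  motion:
    - [0.45,-0.46,0.075,0,0,-0.16,45]
    - [0.45,-0.46,0.075,0,0,-0.16,45]
    - [0.45,-0.46,0.075,0,0,-0.16,45]
    - [0.45,-0.46,0.075,0,0,-0.16,45]
    - [0.45,-0.46,0.075,0,0,-0.16,45]

```text
time: 33.55
ee_pos: [0.5051, 0.2037, 0.2001]
eef_rot: [0.894, 0.448, -0.0, 0.001]
ft_force: [-0.0, -0.2, -0.3]
width: 0.0391
```

```bash
python3 - <<'E'
from h import *
s=st();print(np.round(s['joint_positions'],2))
q=eyes.camera('wrist')
for l in('shoe_1','ivory_1'):
    for d in eyes.regions_of(q,l):
        if d['p']<.4: continue
        x=at(q,d['xy'],.064-ZB)[:2]-[.504,.206]
        print(l,round(d['p'],2),'ang from spout',round((np.degrees(np.arctan2(x[1],x[0]))+96.6+180)%360-180,1),'rad',np.linalg.norm(x).round(3))
plan([((.5036,.206,.081),-36.6)])
E
```

```text
t 33.55 pos [0.5051 0.2037 0.2001] q [ 0.894  0.448 -0.     0.001] w 0.0391 F [-0.  -0.2 -0.3]
[ 0.56  0.41 -1.28  1.61  0.4   1.42 -1.41]
shoe_1 0.94 ang from spout 76.5 rad 0.33
shoe_1 0.77 ang from spout 49.7 rad 0.116
shoe_1 0.76 ang from spout 113.6 rad 0.088
ivory_1 0.86 ang from spout -176.9 rad 0.085
ivory_1 0.71 ang from spout -45.1 rad 0.112
j7 -1.41 pos [0.505 0.205 0.2  ]
0 [0.002, -0.009, 0.596, 0.001, 0.0, -0.001] rows>= 2
```

Call:
play_rows:
  motion:
    - [0,0,0.3,0,0,0,45]
    - [0,0,0.5,0,0,0,45]
    - [0,0,0.595,0,0,0,45]
    - [0,0,0.595,0,0,0,45]

```text
time: 34.2
ee_pos: [0.5038, 0.2063, 0.081]
eef_rot: [0.893, 0.45, -0.0, -0.0]
ft_force: [0.2, 0.8, 0.6]
width: 0.0391
```

Call:
play_rows:
  motion:
    - [0,0,0,0,0,0,0]
    - [0,0,0,0,0,0,0]
    - [0,0,0,0,0,0,0]
    - [0,0,0,0,0,0,0]
    - [0,0,0,0,0,0,0]
  squeeze: 40

```text
time: 34.83
ee_pos: [0.5041, 0.2071, 0.0819]
eef_rot: [0.893, 0.45, 0.0, 0.0]
ft_force: [-1.3, -0.4, 6.8]
width: 0.0161
```

Call:
play_rows:
  motion:
    - [0,0,0,0,0,0.08,0]
    - [0,0,0,0,0,0.16,0]
    - [0,0,0,0,0,0.25,0]
    - [0,0,0,0,0,0.333,0]
    - [0,0,0,0,0,0.333,0]

```text
time: 35.45
ee_pos: [0.5037, 0.2078, 0.0819]
eef_rot: [0.979, 0.205, 0.0, -0.0]
ft_force: [-3.6, 2.0, 7.3]
width: 0.0162
```

```bash
python3 - <<'E'
from h import *
s=st();print(np.round(s['joint_positions'],2),s['torque'])
E
```

```text
t 35.45 pos [0.5037 0.2078 0.0819] q [ 0.979  0.205  0.    -0.   ] w 0.0162 F [-3.6  2.   7.3]
[ 0.41  0.46 -1.08  1.76  0.44  1.18 -1.96] [ 0.45760563  0.92382679 -0.13266851]
```

Call:
play_rows:
  motion:
    - [0,0,0,0,0,0.08,0]
    - [0,0,0,0,0,0.16,0]
    - [0,0,0,0,0,0.25,0]
    - [0,0,0,0,0,0.333,0]
    - [0,0,0,0,0,0.333,0]

```text
time: 36.08
ee_pos: [0.5036, 0.2086, 0.0819]
eef_rot: [0.999, -0.055, 0.0, -0.001]
ft_force: [-4.0, 4.3, 6.0]
width: 0.0159
```

Call:
play_rows:
  motion:
    - [0,0,0,0,0,0,0]
    - [0,0,0,0,0,0,45]
    - [0,0,0,0,0,0,45]
    - [0,0,-0.3,0,0,0,45]
    - [0,0,-0.6,0,0,0,45]

```text
time: 36.7
ee_pos: [0.5035, 0.2062, 0.2022]
eef_rot: [0.998, -0.056, -0.001, 0.0]
ft_force: [2.4, -0.8, -1.2]
width: 0.0382
```

```bash
python3 - <<'E'
from h import *
s=st();print(np.round(s['joint_positions'],2))
q=eyes.camera('wrist')
for l in('shoe_1','ivory_1'):
    for d in eyes.regions_of(q,l):
        if d['p']<.4: continue
        x=at(q,d['xy'],.064-ZB)[:2]-[.504,.206]
        print(l,round(d['p'],2),'ang from spout',round((np.degrees(np.arctan2(x[1],x[0]))+96.6+180)%360-180,1),'rad',np.linalg.norm(x).round(3))
plan([((.527,.401,.2),83.4),((.527,.401,.022),83.4)],flip=True)
E
```

```text
t 36.7 pos [0.5035 0.2062 0.2022] q [ 0.998 -0.056 -0.001  0.   ] w 0.0382 F [ 2.4 -0.8 -1.2]
[ 0.4   0.3  -1.04  1.62  0.26  1.38 -2.35]
shoe_1 0.95 ang from spout -10.3 rad 0.118
shoe_1 0.57 ang from spout 57.7 rad 0.083
ivory_1 0.79 ang from spout -104.8 rad 0.115
ivory_1 0.61 ang from spout 127.7 rad 0.086
j7 -2.35 pos [0.505 0.207 0.204]
0 [-0.0, -0.244, 0.005, 0.001, -0.0, -0.499] rows>= 5
0 [0.172, -0.173, 0.006, 0.001, -0.0, -0.499] rows>= 5
0 [0.244, -0.001, 0.006, 0.001, -0.0, -0.499] rows>= 5
0 [0.173, 0.171, 0.006, 0.001, -0.0, -0.499] rows>= 5
1 [0.001, -0.002, 0.889, 0.001, 0.001, -0.002] rows>= 3
```

Call:
play_rows:
  motion:
    - [0,-0.24,0,0,0,-0.12,45]
    - [0,-0.24,0,0,0,-0.24,45]
    - [0,-0.24,0,0,0,-0.36,45]
    - [0,-0.24,0,0,0,-0.48,45]
    - [0,-0.24,0,0,0,-0.5,45]

```text
time: 37.48
ee_pos: [0.509, 0.2539, 0.1999]
eef_rot: [0.944, 0.331, -0.001, 0.0]
ft_force: [-0.5, 0.3, 0.3]
width: 0.0392
```

Call:
play_rows:
  motion:
    - [0.17,-0.17,0,0,0,-0.12,45]
    - [0.17,-0.17,0,0,0,-0.24,45]
    - [0.17,-0.17,0,0,0,-0.36,45]
    - [0.17,-0.17,0,0,0,-0.48,45]
    - [0.17,-0.17,0,0,0,-0.5,45]

```text
time: 38.1
ee_pos: [0.5145, 0.302, 0.2004]
eef_rot: [0.746, 0.666, -0.001, -0.0]
ft_force: [-0.5, 0.3, -0.7]
width: 0.0391
```

Call:
play_rows:
  motion:
    - [0.24,0,0,0,0,-0.12,45]
    - [0.24,0,0,0,0,-0.24,45]
    - [0.24,0,0,0,0,-0.36,45]
    - [0.24,0,0,0,0,-0.48,45]
    - [0.24,0,0,0,0,-0.5,45]

```text
time: 38.72
ee_pos: [0.52, 0.3498, 0.2006]
eef_rot: [0.435, 0.9, -0.0, -0.0]
ft_force: [-0.0, 0.1, -0.8]
width: 0.0392
```

Call:
play_rows:
  motion:
    - [0.17,0.17,0,0,0,-0.12,45]
    - [0.17,0.17,0,0,0,-0.24,45]
    - [0.17,0.17,0,0,0,-0.36,45]
    - [0.17,0.17,0,0,0,-0.48,45]
    - [0.17,0.17,0,0,0,-0.5,45]

```text
time: 39.35
ee_pos: [0.5253, 0.3977, 0.2009]
eef_rot: [0.058, 0.998, -0.0, -0.0]
ft_force: [0.2, 0.0, -0.0]
width: 0.0389
```

```bash
python3 - <<'E'
from h import *
s=st();print(np.round(s['joint_positions'],2))
plan([((.527,.4015,.022),83.4)])
E
```

```text
t 39.35 pos [0.5253 0.3977 0.2009] q [ 0.058  0.998 -0.    -0.   ] w 0.0389 F [ 0.2  0.  -0. ]
[ 0.08  0.82 -1.42  1.3   0.81  1.65  0.27]
j7 0.27 pos [0.525 0.398 0.201]
0 [-0.006, 0.02, 0.895, -0.0, -0.0, -0.001] rows>= 3
```

Call:
play_rows:
  motion:
    - [-0.005,0.02,0.3,0,0,0,45]
    - [-0.005,0.02,0.6,0,0,0,45]
    - [-0.005,0.02,0.8,0,0,0,45]
    - [-0.005,0.02,0.895,0,0,0,45]
    - [-0.005,0.02,0.895,0,0,0,45]

```text
time: 39.98
ee_pos: [0.5267, 0.4014, 0.0219]
eef_rot: [0.057, 0.998, -0.0, -0.0]
ft_force: [-0.6, 0.2, 1.3]
width: 0.0397
```

Call:
play_rows:
  motion:
    - [0,0,0,0,0,0,0]
    - [0,0,0,0,0,0,0]
    - [0,0,0,0,0,0,0]
    - [0,0,0,0,0,0,0]
    - [0,0,0,0,0,0,0]

```text
time: 40.6
ee_pos: [0.5271, 0.4023, 0.0229]
eef_rot: [0.056, 0.998, 0.001, 0.0]
ft_force: [0.9, 2.0, 3.4]
width: 0.013
```

```bash
python3 - <<'E'
from h import *
s=st();print(np.round(s['joint_positions'],3))
E
```

```text
t 40.6 pos [0.5271 0.4023 0.0229] q [0.056 0.998 0.001 0.   ] w 0.013 F [0.9 2.  3.4]
[ 0.077  0.971 -1.294  1.483  0.938  1.393  0.197]
```

Call:
play_rows:
  motion:
    - [0,-0.01,-0.08,0,0,0,0]
    - [0,-0.025,-0.17,0,0,0,0]

```text
time: 40.85
ee_pos: [0.5265, 0.3977, 0.0555]
eef_rot: [0.056, 0.998, 0.001, -0.0]
ft_force: [5.5, 8.1, -10.9]
width: 0.0129
```

Call:
play_rows:
  motion:
    - [0,-0.043,-0.17,0,0,0,0]
    - [0,-0.103,-0.332,0,0,0,0]
    - [0,-0.178,-0.488,0,0,0,0]
    - [0,-0.222,-0.564,0,0,0,0]
    - [0,-0.222,-0.564,0,0,0,0]

```text
time: 41.48
ee_pos: [0.5216, 0.3545, 0.1707]
eef_rot: [0.056, 0.998, 0.002, 0.001]
ft_force: [4.8, 12.0, -0.9]
width: 0.0127
```

Call:
play_rows:
  motion:
    - [0,0,0,0,0,0,0]
    - [0,0,0,0,0,0,0]
    - [0,0,0,0,0,0,0]
    - [0,0,0,0,0,0,0]

```text
time: 41.98
ee_pos: [0.5217, 0.3552, 0.1698]
eef_rot: [0.055, 0.998, 0.003, 0.001]
ft_force: [6.0, 12.2, -1.0]
width: 0.0126
```

```bash
python3 - <<'E'
from h import *
s=st();print(np.round(s['joint_positions'],2))
for n in('top','side'):
    p=eyes.camera(n)
    for d in eyes.landmark_of(p,'shoe_1'):
        if d['p']>.3:
            x=at(p,d['xy'],.022)-[.504,.206,0]; a=np.radians(-96.6)
            print(n,np.round(d['xy']),round(d['p'],2),'stand xy',np.round([x[0]*np.cos(a)+x[1]*np.sin(a),-x[0]*np.sin(a)+x[1]*np.cos(a)],3))
E
```

```text
t 41.98 pos [0.5217 0.3552 0.1698] q [0.055 0.998 0.003 0.001] w 0.0126 F [ 6.  12.2 -1. ]
[ 0.21  0.78 -1.41  1.43  0.77  1.55  0.31]
top [232. 135.] 0.78 stand xy [0.084 0.363]
top [305. 257.] 0.67 stand xy [0.277 0.014]
top [235. 231.] 0.63 stand xy [0.091 0.088]
top [359. 152.] 0.6 stand xy [0.438 0.303]
side [335. 233.] 0.82 stand xy [0.269 0.007]
side [302. 164.] 0.74 stand xy [0.439 0.296]
side [269. 233.] 0.61 stand xy [0.138 0.137]
```

Shoe B is out, at stand (0.273, 0.01). I'll lower, release, rise, and measure it.

Call:
play_rows:
  motion:
    - [0,0.065,0.12,0,0,0,0]
    - [0,0.119,0.232,0,0,0,0]
    - [0,0.179,0.394,0,0,0,0]
    - [0,0.222,0.564,0,0,0,0]
    - [0,0.245,0.72,0,0,0,0]

```text
time: 42.8
ee_pos: [0.5271, 0.4022, 0.0237]
eef_rot: [0.056, 0.998, 0.001, 0.0]
ft_force: [5.6, 4.1, -1.4]
width: 0.0126
```

Call:
play_rows:
  motion:
    - [0,0,0.01,0,0,0,45]
    - [0,0,0.01,0,0,0,45]
    - [0,0,0.01,0,0,0,45]
    - [0,0,-0.4,0,0,0,45]
    - [0,0,-0.8,0,0,0,45]

```text
time: 43.42
ee_pos: [0.5266, 0.4006, 0.1496]
eef_rot: [0.056, 0.998, -0.0, -0.0]
ft_force: [1.1, -1.3, 0.2]
width: 0.0388
```

```bash
python3 - <<'E'
from h import *
s=st()
t=eyes.camera('top'); m=shoe(t,(.474,-.063),.044); print(m)
if m:
    plan([((.49,.15,.25),0),((*m[0],.12),(m[1] if m[1]<0 else m[1]-180))])
E
```

```text
t 43.42 pos [0.5266 0.4006 0.1496] q [ 0.056  0.998 -0.    -0.   ] w 0.0388 F [ 1.1 -1.3  0.2]
(array([ 0.4863, -0.0668]), -35.5, array([0.0467, 0.0674]), 0.57)
j7 0.27 pos [0.528 0.404 0.156]
0 [0.021, -0.639, -0.24, 0.003, -0.0, 0.464] rows>= 4
0 [-0.41, -0.492, -0.237, 0.003, -0.0, 0.464] rows>= 4
1 [-0.543, -0.01, 0.325, -0.0, -0.0, 0.198] rows>= 3
1 [-0.52, 0.156, 0.325, -0.0, -0.0, 0.198] rows>= 3
```

Call:
play_rows:
  motion:
    - [0.02,-0.64,-0.4,0,0,0.12,60]
    - [0.02,-0.64,-0.4,0,0,0.24,60]
    - [0.02,-0.64,-0.4,0,0,0.36,60]
    - [0.02,-0.64,-0.4,0,0,0.464,60]
    - [0.02,-0.64,-0.4,0,0,0.464,60]

```text
time: 44.15
ee_pos: [0.5086, 0.2739, 0.2286]
eef_rot: [0.408, 0.913, -0.0, 0.001]
ft_force: [0.1, 0.2, -0.1]
width: 0.0522
```

Call:
play_rows:
  motion:
    - [-0.41,-0.49,-0.1,0,0,0.12,70]
    - [-0.41,-0.49,-0.1,0,0,0.24,70]
    - [-0.41,-0.49,-0.1,0,0,0.36,70]
    - [-0.41,-0.49,-0.1,0,0,0.464,70]
    - [-0.41,-0.49,-0.1,0,0,0.464,70]

```text
time: 44.78
ee_pos: [0.49, 0.1481, 0.248]
eef_rot: [0.705, 0.709, -0.0, 0.0]
ft_force: [0.2, -0.4, 0.3]
width: 0.0606
```

Call:
play_rows:
  motion:
    - [-0.545,0,0.1,0,0,0.1,70]
    - [-0.545,0,0.2,0,0,0.198,70]
    - [-0.545,0,0.325,0,0,0.198,70]
    - [-0.545,0,0.325,0,0,0.198,70]

```text
time: 45.28
ee_pos: [0.4891, 0.0394, 0.1817]
eef_rot: [0.806, 0.592, -0.001, -0.001]
ft_force: [0.9, 0.2, 0.1]
width: 0.0608
```

Call:
play_rows:
  motion:
    - [-0.52,0.155,0.1,0,0,0.1,70]
    - [-0.52,0.155,0.2,0,0,0.198,70]
    - [-0.52,0.155,0.325,0,0,0.198,70]
    - [-0.52,0.155,0.325,0,0,0.198,70]

```text
time: 45.78
ee_pos: [0.4878, -0.068, 0.1178]
eef_rot: [0.888, 0.46, -0.0, -0.001]
ft_force: [0.4, 0.1, -0.2]
width: 0.0607
```

```bash
python3 - <<'E'
from h import *
s=st();print(np.round(s['joint_positions'],2))
w=eyes.camera('wrist');m=shoe(w,(.48,-.065),.044,True);print(m)
im=cv2.cvtColor(w['image'],4).copy();cv2.drawMarker(im,tuple(map(int,proj(w,[*m[0],.044-ZB])[0])),(0,255,0),0,10,1)
cv2.imwrite('pics/w10.png',im)
E
```

```text
t 45.77 pos [ 0.4878 -0.068   0.1178] q [ 0.888  0.46  -0.    -0.001] w 0.0607 F [ 0.4  0.1 -0.2]
[ 1.09  0.28 -1.16  1.85  0.27  1.19 -0.78]
(array([ 0.481 , -0.0705]), -36.8, array([0.0489, 0.0812]), 0.64)
```

View pics/w10.png

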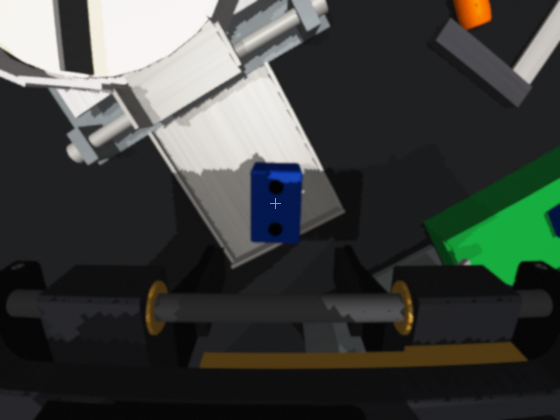

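Shoe B lies at (276,203) between the fingers and aligned with them. It measures wider than shoe A, so it is probably the oversize one. I'll grip it.

Call:
play_rows:
  motion:
    - [-0.005,-0.013,0.3,0,0,0,60]
    - [-0.005,-0.013,0.5,0,0,0,60]
    - [-0.005,-0.013,0.6,0,0,0,60]
    - [-0.005,-0.013,0.675,0,0,0,60]
    - [-0.005,-0.013,0.675,0,0,0,60]

```text
time: 46.5
ee_pos: [0.4859, -0.0686, -0.0166]
eef_rot: [0.889, 0.458, 0.0, 0.0]
ft_force: [0.4, -0.7, -0.2]
width: 0.0523
```

Call:
play_rows:
  motion:
    - [0,0,0,0,0,0,0]
    - [0,0,0,0,0,0,0]
    - [0,0,0,0,0,0,0]
    - [0,0,0,0,0,0,0]
  squeeze: 30

```text
time: 47.0
ee_pos: [0.4863, -0.0689, -0.016]
eef_rot: [0.889, 0.457, 0.001, 0.001]
ft_force: [-1.5, 0.4, 7.9]
width: 0.0441
```

Call:
play_rows:
  motion:
    - [0,0,-0.3,0,0,0,0]
    - [0,0,-0.6,0,0,0,0]
    - [0,0,-1,0,0,0,0]
    - [0,0,-1,0,0,0,0]
    - [0,0,-1,0,0,0,0]

```text
time: 47.62
ee_pos: [0.4857, -0.0693, 0.1834]
eef_rot: [0.889, 0.457, 0.0, 0.001]
ft_force: [0.5, -0.3, -2.2]
width: 0.0438
```

```bash
python3 - <<'E'
from h import *
s=st();print(np.round(s['joint_positions'],2))
T=np.radians(22)*np.array([.07,.998,0])
plan([((.4625,-.2387,.2),-94),((.4625,-.2387,.15),-94,T),((.4625,-.2387,.106),-94,T)])
E
```

```text
t 47.62 pos [ 0.4857 -0.0693  0.1834] q [0.889 0.457 0.    0.001] w 0.0438 F [ 0.5 -0.3 -2.2]
[ 1.17  0.19 -1.22  1.77  0.19  1.31 -0.71]
j7 -0.71 pos [ 0.486 -0.069  0.183]
0 [-0.378, 0.199, -0.041, 0.001, -0.0, 0.324] rows>= 3
0 [-0.233, 0.358, -0.041, 0.001, -0.0, 0.324] rows>= 3
1 [0.0, 0.001, 0.25, -0.0, -0.245, 0.001] rows>= 3
2 [0.083, 0.0, 0.204, -0.0, 0.0, -0.0] rows>= 1
```

Call:
play_rows:
  motion:
    - [-0.38,0.2,-0.1,0,0,0.11,0]
    - [-0.38,0.2,-0.1,0,0,0.22,0]
    - [-0.38,0.2,-0.1,0,0,0.324,0]
    - [-0.38,0.2,-0.1,0,0,0.324,0]

```text
time: 48.12
ee_pos: [0.4728, -0.1538, 0.2011]
eef_rot: [0.976, 0.219, -0.001, -0.001]
ft_force: [1.0, 0.4, -2.1]
width: 0.0437
```

Call:
play_rows:
  motion:
    - [-0.233,0.36,0,0,0,0.11,0]
    - [-0.233,0.36,0,0,0,0.22,0]
    - [-0.233,0.36,0,0,0,0.324,0]
    - [-0.233,0.36,0,0,0,0.324,0]

```text
time: 48.62
ee_pos: [0.462, -0.2381, 0.2018]
eef_rot: [1.0, -0.031, -0.001, -0.001]
ft_force: [-0.3, 1.1, -1.6]
width: 0.0438
```

Call:
play_rows:
  motion:
    - [0,0,0.1,0,-0.1,0,0]
    - [0,0,0.2,0,-0.2,0,0]
    - [0,0,0.25,0,-0.245,0,0]
    - [0,0,0.25,0,-0.245,0,0]

```text
time: 49.12
ee_pos: [0.4627, -0.2371, 0.1506]
eef_rot: [0.981, -0.029, -0.192, -0.008]
ft_force: [-0.1, -0.1, -1.4]
width: 0.0439
```

```bash
python3 - <<'E'
from h import *
s=st()
T=np.radians(22)*np.array([.07,.998,0])
plan([((.4625,-.2387,.106),-94,T)])
E
```

```text
t 49.12 pos [ 0.4627 -0.2371  0.1506] q [ 0.981 -0.029 -0.192 -0.008] w 0.0439 F [-0.1 -0.1 -1.4]
j7 -1.6 pos [ 0.463 -0.237  0.151]
0 [0.084, 0.009, 0.207, -0.001, 0.002, 0.007] rows>= 1
```

Call:
play_rows:
  motion:
    - [0.04,0.004,0.1,0,0,0,0]
    - [0.083,0.006,0.207,0,0,0.006,0]
    - [0.083,0.006,0.207,0,0,0.006,0]

```text
time: 49.5
ee_pos: [0.4606, -0.2405, 0.1073]
eef_rot: [0.981, -0.038, -0.192, -0.006]
ft_force: [0.2, -0.2, -1.3]
width: 0.0437
```

Call:
play_rows:
  motion:
    - [0.008,0,0.018,0,0,0,0]
    - [0.008,0,0.018,0,0,0,0]

```text
time: 49.75
ee_pos: [0.4624, -0.2403, 0.1051]
eef_rot: [0.981, -0.038, -0.191, -0.005]
ft_force: [0.6, -0.6, -1.3]
width: 0.044
```

Call:
play_rows:
  motion:
    - [0,0,0,0,0,0,75]
    - [0,0,0,0,0,0,75]
    - [0,0,0,0,0,0,75]
    - [0,0,0,0,0,0,75]
    - [0,0,0,0,0,0,75]

```text
time: 50.38
ee_pos: [0.4623, -0.24, 0.1044]
eef_rot: [0.981, -0.038, -0.191, -0.006]
ft_force: [-0.9, 0.4, 0.2]
width: 0.0654
```

Call:
play_rows:
  motion:
    - [0,0,-0.1,0,0,0,75]
    - [0,0,-0.3,0,0,0,75]
    - [-0.1,0,-0.5,0,0,0,75]
    - [-0.1,0,-0.5,0,0,0,75]

```text
time: 50.88
ee_pos: [0.4827, -0.241, 0.2077]
eef_rot: [0.981, -0.038, -0.189, -0.005]
ft_force: [0.3, 0.2, -0.9]
width: 0.0653
```

```bash
python3 - <<'E'
from h import *
s=st();P={n:eyes.camera(n) for n in('top','side','wrist')};R=[]
for n,p in P.items():
    for d in eyes.landmark_of(p,'shoe_1'):
        b=ZB if n=='wrist' else 0
        x=at(p,d['xy'],.125-b)
        if abs(x[1]+.238)<.05 and .4<x[0]<.58:
            print(n,np.round(d['xy']),round(d['p'],2),x.round(3))
    m=shoe(p,(.49,-.24),.13,n=='wrist',.08);print(n,m)
im=cv2.cvtColor(P['wrist']['image'],4)[:300,130:430]
im2=cv2.cvtColor(P['side']['image'],4)[120:220,310:410]
cv2.imwrite('pics/w11.png',np.hstack([cv2.resize(im,(400,400)),cv2.resize(im2,(400,400),interpolation=2)]))
E
```

```text
t 50.88 pos [ 0.4827 -0.241   0.2077] q [ 0.981 -0.038 -0.189 -0.005] w 0.0653 F [ 0.3  0.2 -0.9]
top [377. 231.] 0.88 [ 0.515 -0.248  0.125]
top (array([ 0.5049, -0.2442]), -84.1, array([0.0554, 0.067 ]), 0.91)
side (array([ 0.5054, -0.2344]), 32.8, array([0.0811, 0.099 ]), 0.91)
wrist [280. 139.] 0.55 [ 0.496 -0.243  0.093]
wrist (array([ 0.4937, -0.2421]), 89.6, array([0.0539, 0.0888]), 0.96)
```

View pics/w11.png

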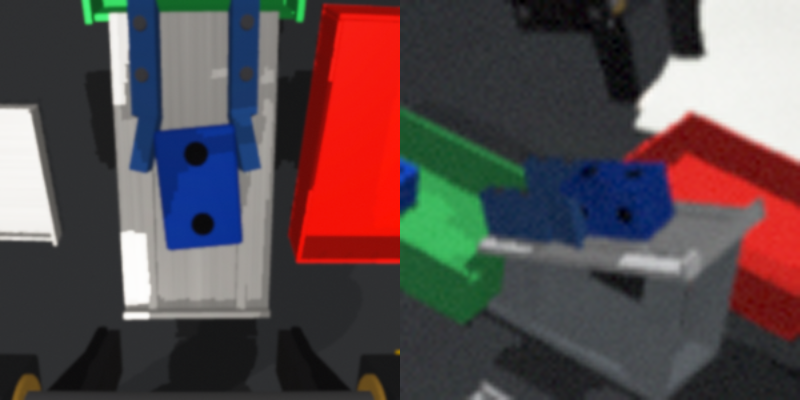

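The oversize shoe B has stopped in the lead-in, at (200,190) in the left panel, turned about 5 degrees. I'll take it from its uphill half, keeping the fingers clear of the lead-in.

```bash
python3 - <<'E'
from h import *
s=st()
T=np.radians(22)*np.array([.07,.998,0])
plan([((.4875,-.242,.14),-89,T),((.4875,-.242,.0965),-89,T)])
E
```

```text
t 51.33 pos [ 0.481  -0.2412  0.2041] q [ 0.981 -0.038 -0.192 -0.006] w 0.0656 F [-0.7 -0.4  0.2]
j7 -1.6 pos [ 0.481 -0.241  0.204]
0 [0.151, 0.001, 0.285, 0.0, 0.001, -0.06] rows>= 2
1 [0.081, 0.007, 0.201, 0.0, -0.0, -0.0] rows>= 1
```

Call:
play_rows:
  motion:
    - [0.15,0,0.15,0,0,-0.06,75]
    - [0.15,0,0.285,0,0,-0.06,75]
    - [0.15,0,0.285,0,0,-0.06,75]

```text
time: 51.7
ee_pos: [0.4862, -0.242, 0.139]
eef_rot: [0.981, 0.008, -0.192, -0.015]
ft_force: [-0.5, -0.5, 0.8]
width: 0.0651
```

Call:
play_rows:
  motion:
    - [0.04,0.004,0.1,0,0,0,75]
    - [0.06,0.006,0.15,0,0,0,75]
    - [0.08,0.006,0.2,0,0,0,75]
    - [0.08,0.006,0.2,0,0,0,75]

```text
time: 52.2
ee_pos: [0.4872, -0.2416, 0.0968]
eef_rot: [0.981, 0.008, -0.191, -0.015]
ft_force: [0.7, 0.4, 0.3]
width: 0.0652
```

Call:
play_rows:
  motion:
    - [0,0,0,0,0,0,0]
    - [0,0,0,0,0,0,0]
    - [0,0,0,0,0,0,0]
    - [0,0,0,0,0,0,0]
  squeeze: 35

```text
time: 52.7
ee_pos: [0.4875, -0.2422, 0.0978]
eef_rot: [0.982, 0.008, -0.191, -0.014]
ft_force: [-0.3, -1.6, 2.8]
width: 0.0439
```

```bash
python3 - <<'E'
from h import *
s=st()
t=eyes.camera('top');q=eyes.camera('side')
for p in(t,q):
    for d in eyes.landmark_of(p,'reject_tray')[:1]: print(np.round(d['xy']),d['p'],at(p,d['xy'],0).round(3))
d=eyes.regions_of(t,'reject_tray')[0];ys,xs=np.where(d['region']);pts=np.array([at(t,(x,y),.03)[:2] for x,y in zip(xs,ys)],np.float32);print(cv2.minAreaRect(pts))
E
```

```text
t 52.7 pos [ 0.4875 -0.2422  0.0978] q [ 0.982  0.008 -0.191 -0.014] w 0.0439 F [-0.3 -1.6  2.8]
[424. 247.] 0.98 [ 0.468 -0.402  0.   ]
[393. 179.] 0.68 [ 0.483 -0.41   0.   ]
((0.4468066692352295, -0.34584322571754456), (0.054842837154865265, 0.12935040891170502), 87.62579345703125)
```

```bash
python3 - <<'E'
from h import *
T=np.radians(22)*np.array([.07,.998,0])
plan([((.51,-.242,.16),-89,T),((.465,-.404,.17),-89),((.465,-.404,.002),-89)])
E
```

```text
j7 -1.56 pos [ 0.487 -0.242  0.098]
0 [-0.012, -0.009, -0.33, 0.001, 0.0, -0.001] rows>= 2
1 [-0.246, 0.805, 0.016, -0.022, 0.244, 0.0] rows>= 3
2 [0.0, -0.001, 0.84, 0.0, -0.0, 0.0] rows>= 3
```

Call:
play_rows:
  motion:
    - [-0.01,-0.01,-0.1,0,0,0,0]
    - [-0.01,-0.01,-0.2,0,0,0,0]
    - [-0.01,-0.01,-0.4,0,0,0,0]
    - [-0.01,-0.01,-0.4,0,0,0,0]

```text
time: 53.45
ee_pos: [0.5179, -0.2406, 0.1752]
eef_rot: [0.982, 0.009, -0.188, -0.015]
ft_force: [0.1, 0.2, -1.7]
width: 0.0439
```

Call:
play_rows:
  motion:
    - [-0.246,0.4,0.0,0,0.1,0,0]
    - [-0.246,0.8,0.05,-0.022,0.2,0,0]
    - [-0.246,0.8,0.07,-0.022,0.244,0,0]
    - [-0.246,0.8,0.07,-0.022,0.244,0,0]
    - [-0.246,0.8,0.07,-0.022,0.244,0,0]

```text
time: 54.08
ee_pos: [0.4662, -0.4015, 0.1723]
eef_rot: [1.0, 0.009, -0.0, 0.0]
ft_force: [0.9, 0.4, -1.7]
width: 0.0437
```

Call:
play_rows:
  motion:
    - [0,0,0.3,0,0,0,0]
    - [0,0,0.6,0,0,0,0]
    - [0,0,0.75,0,0,0,0]
    - [0,0,0.84,0,0,0,0]
    - [0,0,0.84,0,0,0,0]

```text
time: 54.7
ee_pos: [0.4671, -0.4012, 0.0043]
eef_rot: [1.0, 0.01, -0.0, 0.0]
ft_force: [0.9, -0.0, -0.7]
width: 0.044
```

Call:
play_rows:
  motion:
    - [0,0,0.06,0,0,0,0]
    - [0,0,0.06,0,0,0,0]
    - [0,0,0.06,0,0,0,65]
    - [0,0,0.06,0,0,0,65]
    - [0,0,0.06,0,0,0,65]

```text
time: 55.32
ee_pos: [0.4665, -0.4024, -0.007]
eef_rot: [1.0, 0.009, -0.0, 0.001]
ft_force: [-0.5, 2.4, 1.7]
width: 0.056
```

Call:
play_rows:
  motion:
    - [0,0,-0.2,0,0,0,65]
    - [0,0,-0.5,0,0,0,65]
    - [0,0,-0.95,0,0,0,65]
    - [0,0,-0.95,0,0,0,50]
    - [0,0,-0.95,0,0,0,45]

```text
time: 55.95
ee_pos: [0.4675, -0.4031, 0.1853]
eef_rot: [1.0, 0.009, 0.001, 0.003]
ft_force: [-0.9, -0.0, -0.8]
width: 0.0445
```

```bash
python3 - <<'E'
from h import *
s=st()
for n in('top','side'):
    p=eyes.camera(n)
    for l in('shoe_1','reject_tray'):
        for d in eyes.landmark_of(p,l):
            x=at(p,d['xy'],.026 if l=='shoe_1' else 0)
            if x[1]<-.15: print(n,l,np.round(d['xy']),round(d['p'],2),x.round(3))
plan([((.45,-.22,.24),-62),((.49,0,.24),-15),((.5036,.206,.2),-6.6)])
print(np.round(s['joint_positions'],2))
E
```

```text
t 55.95 pos [ 0.4675 -0.4031  0.1853] q [1.    0.009 0.001 0.003] w 0.0445 F [-0.9 -0.  -0.8]
top shoe_1 [427. 240.] 0.85 [ 0.483 -0.403  0.026]
top shoe_1 [357. 153.] 0.56 [ 0.752 -0.26   0.026]
top reject_tray [414. 243.] 0.78 [ 0.483 -0.376  0.   ]
side shoe_1 [392. 175.] 0.61 [ 0.483 -0.395  0.026]
side shoe_1 [299. 165.] 0.6 [ 0.748 -0.253  0.026]
side shoe_1 [375. 182.] 0.6 [ 0.505 -0.329  0.026]
j7 -1.18 pos [ 0.466 -0.402  0.182]
0 [-0.064, -0.912, -0.293, 0.0, 0.001, -0.3] rows>= 4
1 [0.693, -0.877, 0.0, 0.0, 0.0, -0.522] rows>= 5
2 [0.506, -0.101, 0.1, 0.0, 0.0, -0.047] rows>= 2
2 [0.512, -0.063, 0.1, 0.0, 0.0, -0.047] rows>= 2
[ 1.34  0.47 -0.96  1.46  0.39  1.4  -1.18]
```

Shoe B is in the reject tray, at about (0.483, -0.40). Now the last 60-degree wheel turn, gripping the bar with the jaws at yaw 83.

```bash
python3 - <<'E'
from h import *
plan([((.45,-.22,.24),-42),((.48,-.03,.24),5),((.5036,.15,.22),45),((.5036,.206,.2),83.4),((.5036,.206,.081),83.4)])
E
```

```text
j7 -1.18 pos [ 0.466 -0.402  0.182]
0 [-0.064, -0.912, -0.293, 0.0, 0.001, -0.522] rows>= 5
1 [0.806, -0.524, 0.0, -0.0, 0.0, -0.522] rows>= 5
2 [0.887, 0.195, 0.1, -0.0, 0.0, -0.445] rows>= 4
3 [0.198, 0.198, 0.1, -0.0, -0.0, -0.427] rows>= 4
4 [-0.0, -0.0, 0.595, -0.0, -0.0, 0.0] rows>= 2
```

Call:
play_rows:
  motion:
    - [-0.06,-0.3,-0.2,0,0,-0.11,45]
    - [-0.06,-0.6,-0.3,0,0,-0.22,45]
    - [-0.06,-0.91,-0.3,0,0,-0.33,45]
    - [-0.06,-0.91,-0.3,0,0,-0.44,45]
    - [-0.06,-0.91,-0.3,0,0,-0.52,45]

```text
time: 56.88
ee_pos: [0.4511, -0.2193, 0.2422]
eef_rot: [0.913, 0.408, -0.001, 0.001]
ft_force: [0.0, -0.9, -0.7]
width: 0.039
```

Call:
play_rows:
  motion:
    - [0.3,-0.2,0,0,0,-0.11,45]
    - [0.6,-0.4,0,0,0,-0.22,45]
    - [0.8,-0.52,0,0,0,-0.33,45]
    - [0.8,-0.52,0,0,0,-0.44,45]
    - [0.8,-0.52,0,0,0,-0.52,45]

```text
time: 57.5
ee_pos: [0.4815, -0.0308, 0.2416]
eef_rot: [0.675, 0.737, -0.001, 0.0]
ft_force: [-0.1, -0.1, 1.1]
width: 0.0392
```

Call:
play_rows:
  motion:
    - [0.3,0.06,0.1,0,0,-0.11,45]
    - [0.6,0.13,0.1,0,0,-0.22,45]
    - [0.89,0.195,0.1,0,0,-0.33,45]
    - [0.89,0.195,0.1,0,0,-0.445,45]
    - [0.89,0.195,0.1,0,0,-0.445,45]

```text
time: 58.12
ee_pos: [0.5059, 0.1493, 0.221]
eef_rot: [0.385, 0.923, -0.001, -0.0]
ft_force: [0.0, -0.7, -0.7]
width: 0.0388
```

Call:
play_rows:
  motion:
    - [0.2,0.2,0.1,0,0,-0.11,45]
    - [0.2,0.2,0.1,0,0,-0.22,45]
    - [0.2,0.2,0.1,0,0,-0.33,45]
    - [0.2,0.2,0.1,0,0,-0.43,45]
    - [0.2,0.2,0.1,0,0,-0.43,45]

```text
time: 58.75
ee_pos: [0.5072, 0.203, 0.2012]
eef_rot: [0.062, 0.998, -0.001, -0.0]
ft_force: [-0.7, -0.1, -0.9]
width: 0.0396
```

```bash
python3 - <<'E'
from h import *
s=st();print(np.round(s['joint_positions'],2))
plan([((.5036,.206,.081),83.4)])
E
```

```text
t 58.75 pos [0.5072 0.203  0.2012] q [ 0.062  0.998 -0.001 -0.   ] w 0.0396 F [-0.7 -0.1 -0.9]
[ 0.61  0.52 -1.42  1.61  0.52  1.47  0.6 ]
j7 0.6 pos [0.507 0.203 0.201]
0 [0.02, 0.014, 0.601, -0.002, -0.0, -0.006] rows>= 2
```

Call:
play_rows:
  motion:
    - [0.015,0.013,0.3,0,0,-0.005,45]
    - [0.015,0.013,0.5,0,0,-0.005,45]
    - [0.015,0.013,0.6,0,0,-0.005,45]
    - [0.015,0.013,0.6,0,0,-0.005,45]

```text
time: 59.25
ee_pos: [0.5039, 0.2069, 0.0812]
eef_rot: [0.056, 0.998, -0.001, -0.001]
ft_force: [0.3, 0.8, 0.4]
width: 0.0392
```

Call:
play_rows:
  motion:
    - [0,0,0,0,0,0,0]
    - [0,0,0,0,0,0,0]
    - [0,0,0,0,0,0,0]
    - [0,0,0,0,0,0,0]
    - [0,0,0,0,0,0,0]
  squeeze: 40

```text
time: 59.88
ee_pos: [0.5045, 0.2085, 0.0823]
eef_rot: [0.054, 0.999, -0.0, 0.001]
ft_force: [2.0, 4.0, 4.5]
width: 0.0162
```

Call:
play_rows:
  motion:
    - [0,0,0,0,0,0.08,0]
    - [0,0,0,0,0,0.16,0]
    - [0,0,0,0,0,0.25,0]
    - [0,0,0,0,0,0.333,0]
    - [0,0,0,0,0,0.333,0]

```text
time: 60.5
ee_pos: [0.5047, 0.2088, 0.0823]
eef_rot: [0.311, 0.95, 0.0, 0.001]
ft_force: [2.7, 6.0, 2.4]
width: 0.0158
```

Call:
play_rows:
  motion:
    - [0,0,0,0,0,0.08,0]
    - [0,0,0,0,0,0.16,0]
    - [0,0,0,0,0,0.25,0]
    - [0,0,0,0,0,0.338,0]
    - [0,0,0,0,0,0.338,0]

```text
time: 61.12
ee_pos: [0.5049, 0.209, 0.0823]
eef_rot: [0.55, 0.835, 0.001, 0.001]
ft_force: [4.9, 7.0, 0.7]
width: 0.0157
```

```bash
python3 - <<'E'
from h import *
s=st();print(np.round(s['joint_positions'],2))
R=Ro.from_quat(s['eef_rot']).as_matrix();print('jaw yaw',np.degrees(np.arctan2(R[1,1],R[0,1])),'want 23.4')
E
```

```text
t 61.12 pos [0.5049 0.209  0.0823] q [0.55  0.835 0.001 0.001] w 0.0157 F [4.9 7.  0.7]
[ 0.43  0.48 -1.11  1.76  0.46  1.19 -0.41]
jaw yaw 23.312393305110856 want 23.4
```

Call:
play_rows:
  motion:
    - [0,0,0,0,0,0,45]
    - [0,0,0,0,0,0,45]
    - [0,0,-0.3,0,0,0,45]
    - [0,0,-0.6,0,0,0,45]
    - [0,0,-0.6,0,0,0,45]

```text
time: 61.75
ee_pos: [0.5055, 0.2089, 0.2056]
eef_rot: [0.549, 0.836, 0.001, 0.002]
ft_force: [1.4, -0.9, -0.6]
width: 0.039
```

```bash
python3 - <<'E'
from h import *
s=st()
q=eyes.camera('wrist')
for l in('shoe_1','ivory_1'):
    for d in eyes.regions_of(q,l):
        if d['p']<.4: continue
        x=at(q,d['xy'],.064-ZB)[:2]-[.504,.206]
        print(l,round(d['p'],2),'ang from spout',round((np.degrees(np.arctan2(x[1],x[0]))+96.6+180)%360-180,1),'rad',np.linalg.norm(x).round(3))
plan([((.527,.4015,.2),83.4),((.527,.4015,.022),83.4)])
E
```

```text
t 61.75 pos [0.5055 0.2089 0.2056] q [0.549 0.836 0.001 0.002] w 0.039 F [ 1.4 -0.9 -0.6]
shoe_1 0.72 ang from spout 82.1 rad 0.374
shoe_1 0.69 ang from spout -12.1 rad 0.125
ivory_1 0.85 ang from spout 55.2 rad 0.09
j7 -0.32 pos [0.504 0.207 0.201]
0 [0.423, 0.247, -0.0, -0.001, 0.0, -0.333] rows>= 3
0 [0.243, 0.425, 0.0, -0.001, 0.0, -0.333] rows>= 3
1 [0.001, 0.0, 0.89, -0.0, 0.0, -0.001] rows>= 3
```

Call:
play_rows:
  motion:
    - [0.42,0.245,0,0,0,-0.11,45]
    - [0.42,0.245,0,0,0,-0.22,45]
    - [0.42,0.245,0,0,0,-0.333,45]
    - [0.42,0.245,0,0,0,-0.333,45]

```text
time: 62.4
ee_pos: [0.5149, 0.3042, 0.1996]
eef_rot: [0.314, 0.949, -0.002, -0.001]
ft_force: [-0.2, 0.1, 0.2]
width: 0.0393
```

Call:
play_rows:
  motion:
    - [0.243,0.425,0,0,0,-0.11,45]
    - [0.243,0.425,0,0,0,-0.22,45]
    - [0.243,0.425,0,0,0,-0.333,45]
    - [0.243,0.425,0,0,0,-0.333,45]

```text
time: 62.9
ee_pos: [0.5272, 0.4011, 0.2001]
eef_rot: [0.06, 0.998, -0.001, -0.001]
ft_force: [-0.7, -0.8, 0.5]
width: 0.0394
```

```bash
python3 - <<'E'
from h import *
s=st();print(np.round(s['joint_positions'],2))
plan([((.527,.4015,.022),83.4)])
E
```

```text
t 62.9 pos [0.5272 0.4011 0.2001] q [ 0.06   0.998 -0.001 -0.001] w 0.0394 F [-0.7 -0.8  0.5]
[ 0.03  0.72 -1.24  1.29  0.67  1.58  0.34]
j7 0.34 pos [0.527 0.401 0.2  ]
0 [0.001, 0.005, 0.891, -0.002, -0.001, -0.004] rows>= 3
```

Call:
play_rows:
  motion:
    - [0,0.003,0.3,0,0,0,45]
    - [0,0.003,0.6,0,0,0,45]
    - [0,0.003,0.8,0,0,0,45]
    - [0,0.003,0.89,0,0,0,45]
    - [0,0.003,0.89,0,0,0,45]

```text
time: 63.52
ee_pos: [0.5276, 0.401, 0.023]
eef_rot: [0.06, 0.998, -0.001, -0.0]
ft_force: [0.4, 0.1, 0.6]
width: 0.0393
```

Call:
play_rows:
  motion:
    - [0,0,0,0,0,0,0]
    - [0,0,0,0,0,0,0]
    - [0,0,0,0,0,0,0]
    - [0,0,0,0,0,0,0]
    - [0,0,0,0,0,0,0]

```text
time: 64.15
ee_pos: [0.5276, 0.4021, 0.0238]
eef_rot: [0.058, 0.998, -0.001, 0.0]
ft_force: [-0.9, -0.4, 5.4]
width: 0.0127
```

Call:
play_rows:
  motion:
    - [0,-0.01,-0.08,0,0,0,0]
    - [0,-0.025,-0.17,0,0,0,0]

```text
time: 64.4
ee_pos: [0.527, 0.3975, 0.0563]
eef_rot: [0.058, 0.998, -0.0, -0.0]
ft_force: [5.2, 6.0, -9.9]
width: 0.013
```

Call:
play_rows:
  motion:
    - [0,-0.043,-0.17,0,0,0,0]
    - [0,-0.103,-0.332,0,0,0,0]
    - [0,-0.178,-0.488,0,0,0,0]
    - [0,-0.222,-0.564,0,0,0,0]
    - [0,-0.222,-0.564,0,0,0,0]

```text
time: 65.03
ee_pos: [0.5222, 0.3546, 0.1713]
eef_rot: [0.058, 0.998, 0.001, 0.001]
ft_force: [5.2, 9.7, -3.1]
width: 0.0127
```

Call:
play_rows:
  motion:
    - [0,0,0,0,0,0,0]
    - [0,0,0,0,0,0,0]
    - [0,0,0,0,0,0,0]
    - [0,0,0,0,0,0,0]

```text
time: 65.53
ee_pos: [0.5222, 0.3552, 0.1703]
eef_rot: [0.058, 0.998, 0.001, 0.001]
ft_force: [5.5, 10.5, -0.8]
width: 0.0131
```

```bash
python3 - <<'E'
from h import *
s=st();print(np.round(s['joint_positions'],2))
for n in('top','side'):
    p=eyes.camera(n)
    for l in('shoe_1','ivory_1'):
      for d in eyes.landmark_of(p,l):
        if d['p']>.3:
            x=at(p,d['xy'],.022)-[.504,.206,0]; a=np.radians(-96.6)
            print(n,l,np.round(d['xy']),round(d['p'],2),'stand xy',np.round([x[0]*np.cos(a)+x[1]*np.sin(a),-x[0]*np.sin(a)+x[1]*np.cos(a)],3))
E
```

```text
t 65.53 pos [0.5222 0.3552 0.1703] q [0.058 0.998 0.001 0.001] w 0.0131 F [ 5.5 10.5 -0.8]
[ 0.16  0.69 -1.27  1.43  0.66  1.49  0.37]
top shoe_1 [358. 155.] 0.96 stand xy [0.435 0.294]
top shoe_1 [303. 263.] 0.93 stand xy [ 0.27 -0.  ]
top shoe_1 [427. 242.] 0.92 stand xy [0.609 0.045]
top shoe_1 [232. 136.] 0.57 stand xy [0.086 0.359]
top ivory_1 [232. 227.] 0.91 stand xy [0.082 0.101]
top ivory_1 [172. 259.] 0.57 stand xy [-0.078  0.019]
side shoe_1 [300. 162.] 0.85 stand xy [0.443 0.305]
side shoe_1 [333. 232.] 0.79 stand xy [0.269 0.015]
side shoe_1 [390. 176.] 0.76 stand xy [0.597 0.053]
side ivory_1 [269. 230.] 0.61 stand xy [0.143 0.145]
side ivory_1 [252. 258.] 0.59 stand xy [0.037 0.1  ]
```

Shoe C is out at stand (0.27, 0.00), and both ivory shoes are still in the wheel. I'll lower and go to shoe C.

Call:
play_rows:
  motion:
    - [0,0.065,0.12,0,0,0,0]
    - [0,0.119,0.232,0,0,0,0]
    - [0,0.179,0.394,0,0,0,0]
    - [0,0.222,0.564,0,0,0,0]
    - [0,0.245,0.72,0,0,0,0]

```text
time: 66.45
ee_pos: [0.5275, 0.4021, 0.0234]
eef_rot: [0.058, 0.998, -0.001, 0.0]
ft_force: [-3.7, -12.2, 43.8]
width: 0.0131
```

Call:
play_rows:
  motion:
    - [0,0,0.01,0,0,0,45]
    - [0,0,0.01,0,0,0,45]
    - [0,0,0.01,0,0,0,45]
    - [0,0,-0.4,0,0,0,45]
    - [0,0,-0.8,0,0,0,45]

```text
time: 67.08
ee_pos: [0.5272, 0.4011, 0.1506]
eef_rot: [0.058, 0.998, -0.001, -0.0]
ft_force: [1.3, -0.3, 0.4]
width: 0.0387
```

```bash
python3 - <<'E'
from h import *
s=st()
t=eyes.camera('top'); m=shoe(t,(.474,-.063),.040); print(m)
if m:
    plan([((.49,.15,.25),0),((*m[0],.12),(m[1] if m[1]<0 else m[1]-180))])
E
```

```text
t 67.08 pos [0.5272 0.4011 0.1506] q [ 0.058  0.998 -0.001 -0.   ] w 0.0387 F [ 1.3 -0.3  0.4]
(array([ 0.48  , -0.0554]), -34.9, array([0.0386, 0.0652]), 0.55)
j7 0.32 pos [0.529 0.404 0.157]
0 [0.021, -0.642, -0.236, 0.003, 0.0, 0.463] rows>= 4
0 [-0.412, -0.494, -0.234, 0.003, 0.0, 0.463] rows>= 4
1 [-0.513, -0.025, 0.326, 0.0, 0.0, 0.194] rows>= 2
1 [-0.497, 0.13, 0.326, 0.0, 0.0, 0.194] rows>= 2
```

Call:
play_rows:
  motion:
    - [0.02,-0.64,-0.4,0,0,0.12,60]
    - [0.02,-0.64,-0.4,0,0,0.24,60]
    - [0.02,-0.64,-0.4,0,0,0.36,60]
    - [0.02,-0.64,-0.4,0,0,0.463,60]
    - [0.02,-0.64,-0.4,0,0,0.463,60]

```text
time: 67.8
ee_pos: [0.5087, 0.2747, 0.2298]
eef_rot: [0.409, 0.912, -0.001, 0.001]
ft_force: [0.3, 0.2, -0.0]
width: 0.0519
```

Call:
play_rows:
  motion:
    - [-0.41,-0.49,-0.1,0,0,0.12,60]
    - [-0.41,-0.49,-0.1,0,0,0.24,60]
    - [-0.41,-0.49,-0.1,0,0,0.36,60]
    - [-0.41,-0.49,-0.1,0,0,0.463,60]
    - [-0.41,-0.49,-0.1,0,0,0.463,60]

```text
time: 68.42
ee_pos: [0.4897, 0.149, 0.2495]
eef_rot: [0.705, 0.709, -0.001, 0.001]
ft_force: [-0.4, 0.4, 0.5]
width: 0.0527
```

Call:
play_rows:
  motion:
    - [-0.51,-0.025,0.1,0,0,0.1,60]
    - [-0.51,-0.025,0.2,0,0,0.194,60]
    - [-0.51,-0.025,0.325,0,0,0.194,60]
    - [-0.51,-0.025,0.325,0,0,0.194,60]

```text
time: 68.92
ee_pos: [0.4837, 0.047, 0.1834]
eef_rot: [0.804, 0.594, -0.002, -0.0]
ft_force: [0.0, 0.1, 0.3]
width: 0.0523
```

Call:
play_rows:
  motion:
    - [-0.5,0.13,0.1,0,0,0.1,60]
    - [-0.5,0.13,0.2,0,0,0.194,60]
    - [-0.5,0.13,0.325,0,0,0.194,60]
    - [-0.5,0.13,0.325,0,0,0.194,60]

```text
time: 69.42
ee_pos: [0.4793, -0.0554, 0.1196]
eef_rot: [0.885, 0.465, -0.001, -0.0]
ft_force: [0.1, 1.3, 0.6]
width: 0.0522
```

```bash
python3 - <<'E'
from h import *
s=st();print(np.round(s['joint_positions'],2))
w=eyes.camera('wrist');m=shoe(w,(.48,-.055),.040,True);print(m)
x=Ro.from_quat(s['eef_rot']).as_matrix()[:,0]
print('bias-corrected',m[0]+.004*x[:2]); plan([((*((m[0]+.004*x[:2]+[.48,-.0554])/2),-.0175),-35.5)])
E
```

```text
t 69.42 pos [ 0.4793 -0.0554  0.1196] q [ 0.885  0.465 -0.001 -0.   ] w 0.0522 F [0.1 1.3 0.6]
[ 0.98  0.2  -1.03  1.87  0.18  1.17 -0.72]
(array([ 0.4764, -0.0592]), -35.7, array([0.0397, 0.078 ]), 0.78)
bias-corrected [ 0.47867215 -0.055908  ]
j7 -0.72 pos [ 0.481 -0.055  0.121]
0 [-0.005, -0.005, 0.694, 0.001, 0.0, 0.01] rows>= 3
```

Call:
play_rows:
  motion:
    - [0,0,0.3,0,0,0.008,60]
    - [0,0,0.5,0,0,0.008,60]
    - [0,0,0.6,0,0,0.008,60]
    - [0,0,0.685,0,0,0.008,60]
    - [0,0,0.685,0,0,0.008,60]

```text
time: 70.15
ee_pos: [0.4799, -0.0567, -0.017]
eef_rot: [0.889, 0.457, -0.0, 0.001]
ft_force: [-0.8, -0.5, -0.2]
width: 0.0523
```

Call:
play_rows:
  motion:
    - [0,0,0,0,0,0,0]
    - [0,0,0,0,0,0,0]
    - [0,0,0,0,0,0,0]
    - [0,0,0,0,0,0,0]
  squeeze: 30

```text
time: 70.65
ee_pos: [0.4802, -0.0572, -0.0163]
eef_rot: [0.89, 0.457, -0.0, 0.001]
ft_force: [-2.0, -1.6, 7.8]
width: 0.0358
```

Call:
play_rows:
  motion:
    - [0,0,-0.3,0,0,0,0]
    - [0,0,-0.6,0,0,0,0]
    - [0,0,-1,0,0,0,0]
    - [0,0,-1,0,0,0,0]
    - [0,0,-1,0,0,0,0]

```text
time: 71.28
ee_pos: [0.48, -0.0569, 0.1833]
eef_rot: [0.89, 0.457, -0.0, 0.002]
ft_force: [0.6, -0.6, -2.5]
width: 0.0358
```

```bash
python3 - <<'E'
from h import *
s=st()
T=np.radians(22)*np.array([.07,.998,0])
plan([((.4625,-.2387,.2),-94),((.4625,-.2387,.15),-94,T),((.4625,-.2387,.106),-94,T)])
E
```

```text
t 71.28 pos [ 0.48   -0.0569  0.1833] q [ 0.89   0.457 -0.     0.002] w 0.0358 F [ 0.6 -0.6 -2.5]
j7 -0.68 pos [ 0.48  -0.057  0.183]
0 [-0.395, 0.23, -0.04, 0.001, 0.0, 0.324] rows>= 3
0 [-0.233, 0.393, -0.041, 0.001, 0.0, 0.324] rows>= 3
1 [-0.0, -0.001, 0.25, 0.0, -0.244, 0.0] rows>= 3
2 [0.082, 0.0, 0.204, 0.0, -0.0, -0.0] rows>= 1
```

Call:
play_rows:
  motion:
    - [-0.395,0.23,-0.1,0,0,0.11,0]
    - [-0.395,0.23,-0.1,0,0,0.22,0]
    - [-0.395,0.23,-0.1,0,0,0.324,0]
    - [-0.395,0.23,-0.1,0,0,0.324,0]

```text
time: 71.78
ee_pos: [0.47, -0.1474, 0.201]
eef_rot: [0.976, 0.219, -0.001, -0.0]
ft_force: [0.3, 0.1, -1.8]
width: 0.0357
```

Call:
play_rows:
  motion:
    - [-0.233,0.393,0.01,0,0,0.11,0]
    - [-0.233,0.393,0.01,0,0,0.22,0]
    - [-0.233,0.393,0.01,0,0,0.324,0]
    - [-0.233,0.393,0.01,0,0,0.324,0]

```text
time: 72.28
ee_pos: [0.462, -0.2377, 0.2]
eef_rot: [0.999, -0.032, -0.001, 0.0]
ft_force: [0.0, 0.3, -1.3]
width: 0.0357
```

Call:
play_rows:
  motion:
    - [0,0,0.1,0,-0.1,0,0]
    - [0,0,0.2,0,-0.2,0,0]
    - [0,0,0.25,0,-0.245,0,0]
    - [0,0,0.25,0,-0.245,0,0]

```text
time: 72.78
ee_pos: [0.4627, -0.2367, 0.1488]
eef_rot: [0.981, -0.03, -0.193, -0.007]
ft_force: [-0.7, -0.2, -0.2]
width: 0.0355
```

```bash
python3 - <<'E'
from h import *
s=st()
T=np.radians(22)*np.array([.07,.998,0])
plan([((.4625,-.2387,.103),-94,T)])
E
```

```text
t 72.78 pos [ 0.4627 -0.2367  0.1488] q [ 0.981 -0.03  -0.193 -0.007] w 0.0355 F [-0.7 -0.2 -0.2]
j7 -1.57 pos [ 0.463 -0.237  0.149]
0 [0.086, 0.011, 0.212, 0.0, 0.002, 0.006] rows>= 1
```

Call:
play_rows:
  motion:
    - [0.04,0.005,0.1,0,0,0,0]
    - [0.083,0.008,0.205,0,0,0.004,0]
    - [0.083,0.008,0.205,0,0,0.004,0]
    - [0.086,0.008,0.212,0,0,0.004,0]
    - [0.086,0.008,0.212,0,0,0.004,0]

```text
time: 73.4
ee_pos: [0.4625, -0.2404, 0.1061]
eef_rot: [0.981, -0.037, -0.191, -0.005]
ft_force: [-0.6, -0.6, -0.9]
width: 0.0358
```

Call:
play_rows:
  motion:
    - [0,0,0,0,0,0,70]
    - [0,0,0,0,0,0,70]
    - [0,0,0,0,0,0,70]
    - [0,0,0,0,0,0,70]
    - [0,0,0,0,0,0,70]

```text
time: 74.03
ee_pos: [0.4623, -0.2403, 0.1055]
eef_rot: [0.981, -0.037, -0.191, -0.005]
ft_force: [0.5, -0.5, -0.6]
width: 0.0606
```

Call:
play_rows:
  motion:
    - [0,0,-0.2,0,0,0,70]
    - [-0.2,0,-0.5,0,0,0,70]
    - [-0.6,0,-0.6,0,0,0,70]
    - [-0.6,0,-0.6,0,0,0,70]

```text
time: 74.53
ee_pos: [0.3955, -0.2345, 0.2641]
eef_rot: [0.981, -0.037, -0.19, -0.004]
ft_force: [0.5, -0.4, -0.4]
width: 0.0609
```

```bash
python3 - <<'E'
from h import *
s=st()
T=eyes.camera('top');S=eyes.camera('side')
for n,p in(('top',T),('side',S)):
    for l in('shoe_1','ivory_1','reject_tray','tip_handle'):
      for d in eyes.landmark_of(p,l):
        if d['p']>.4: print(n,l,np.round(d['xy']),round(d['p'],2),at(p,d['xy'],{'shoe_1':.03,'ivory_1':.064,'reject_tray':0,'tip_handle':.07}[l]).round(3))
a=cv2.cvtColor(T['image'],4)[110:310,100:470];b=cv2.cvtColor(S['image'],4)[130:360,160:430]
a=cv2.resize(a,(740,400));b=cv2.resize(b,(470,400))
cv2.imwrite('pics/fin.png',cv2.resize(np.hstack([a,b]),(800,264)) if 0 else np.vstack([cv2.resize(a,(555,300)),cv2.resize(b,(352,300)) if 0 else cv2.resize(b,(555,300))]))
E
```

```text
t 74.53 pos [ 0.3955 -0.2345  0.2641] q [ 0.981 -0.037 -0.19  -0.004] w 0.0609 F [ 0.5 -0.4 -0.4]
top shoe_1 [358. 175.] 0.91 [ 0.688 -0.248  0.03 ]
top shoe_1 [361. 150.] 0.84 [ 0.757 -0.27   0.03 ]
top shoe_1 [233. 135.] 0.59 [0.852 0.076 0.03 ]
top ivory_1 [169. 262.] 0.85 [0.519 0.279 0.064]
top ivory_1 [228. 227.] 0.76 [0.587 0.118 0.064]
top ivory_1 [124. 266.] 0.66 [0.524 0.4   0.064]
top tip_handle [121. 267.] 0.73 [0.521 0.405 0.07 ]
side shoe_1 [299. 164.] 0.66 [ 0.746 -0.248  0.03 ]
side shoe_1 [203. 204.] 0.62 [0.851 0.091 0.03 ]
side shoe_1 [311. 171.] 0.55 [ 0.695 -0.243  0.03 ]
side ivory_1 [265. 244.] 0.96 [0.58  0.125 0.064]
side ivory_1 [243. 292.] 0.87 [0.518 0.28  0.064]
side reject_tray [384. 182.] 0.91 [ 0.499 -0.382  0.   ]
side tip_handle [208. 322.] 0.78 [0.522 0.394 0.07 ]
```

View pics/fin.png

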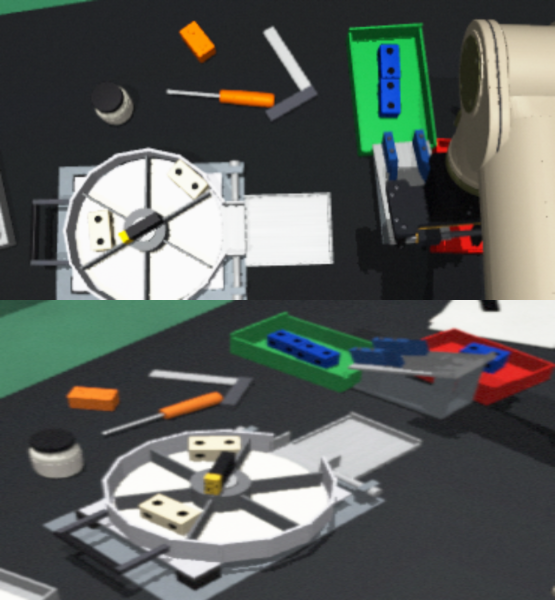

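Two blue shoes lie in the green bin, at (388,60) and (388,98) in the top panel. The oversize one is in the red tray at (487,355) in the lower panel. The carousel is level with both ivory shoes in their pockets, about 0.12 and 0.08 m from the hub. The gripper is clear, so I'm handing in.

```bash
python3 -c "
from h import *
job.close_job(); st()"
```

```text
the job is handed in; nothing more can be done
the job is handed in; nothing more can be done
```

The job is handed in, at about 75 s of the 210 s allowed. Three blue shoes were in the carousel. I turned each to the spout, tipped it into the tray and tried it on the gauge.

- **Right size:** two measured 36 mm at the grip and slid through by themselves into the OK bin. The last pictures show both there.
- **Oversize:** one measured 44 mm, stopped in the lead-in, and went into the red reject tray. The side view shows it there; the arm hid most of that tray in the top view.
- **Carousel:** it looks level, and both ivory shoes are in their pockets, about 0.12 m and 0.08 m from the hub. The jar, screwdriver and square look unmoved.

Some checks disagreed or went wrong on the way:

- **Height bias:** the reported tool height read about 32 mm too low. I found this when the first grip on the wheel bar closed on nothing, and allowed for it from then on.
- **Wrong yaw:** on the first approach to the tipping handle I had the jaws 90 degrees off and pressed on it with about 20 N.
- **Force spike:** the last lowering of the carousel showed a brief 44 N at the wrist. That is below the 120 N wrist limit. It was probably the handle settling on its rest, and nothing looked disturbed afterwards.

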